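# Press the glass cap home on a lens unit in the toggle-clamp jig

## Task

The silver lens unit in the rack has its orange cap standing proud: set it flat in the white nest of the jig; the rack leaves only its short ends free to grip and the nest only its long sides, so put it down on the mat in between and take it the other way. Swing the red handle right over centre so that the clamp presses the cap home, let go and leave it clamped by itself for a couple of seconds, then swing the handle all the way back open, with the unit left lying in the nest. Touch the cap with nothing but the clamp, never drop the unit, and leave the black unit and everything else on the bench where it is.

Things in the scene. Friction and masses are not known exactly. Their poses are not given: they have to be found in the camera images.
- lens_unit: The silver rectangular lens unit to be worked on, loose, about 0.15 kg: 64 mm along its x, 40 mm along its y, 30 mm high; origin at the centre of its underside, z up. It stands upright in one of the rack's two lanes at the start; turned half round it fits just as well.
- cap_face: Orange round cap with a glass centre on top of the lens unit, 28 mm across; its top is 37 mm above the unit's underside when proud, 33 mm when pressed home. Its frame lies on the unit's vertical axis. The fingers must not touch it.
- cap (a joint): How far the cap has been pressed down into the lens unit (m): 0 proud, 0.004 fully home. It is a push fit (about 4 N) and stays where it is pushed.
- rack: Fixed black tray 170 x 124 mm with a 4 mm floor, origin at the centre of its underside. Two lanes run along its x, centred at y = +31 and -31 mm, each 46 mm wide between grey walls 90 mm long, whose tops are 38 mm above the table (4 mm above a unit's body): no room for fingers at a unit's long sides. The lanes are open at both x ends, with flat floor there.
- black_unit: Black unit of the same size (64 x 40 x 30 mm), no cap, in the rack's other lane: a bystander.
- jig: Fixed press jig on a 12 mm dark steel plate, x from -125 to +105 mm, 100 mm wide; origin on the table. The white nest is at x = -70 mm; the clamp stands at x = +15 to +80 mm. Its arm points over the nest (to -x) when closed and stands straight up, about 180 mm above the table and no nearer than 65 mm to the nest centre, when open.
- nest (a point): Centre of the nest's floor, 12 mm above the table, axes as the jig's. The seated unit's x lies along the nest's x, its underside here. White blocks close both x ends, and corner posts reach 10 mm along the long sides, all with flared lips, up to 36 and 32 mm above the floor. Play is 2 mm on every side. The middle 48 mm of the long sides (+y, -y) is open to the flat plate, for fingers.
- clamp_pivot (a point): Point on the axis of the clamp handle, at jig x = +63.5 mm, 58 mm above the table, axes as the jig's: the handle turns about the y axis through this point, in the jig's x-z plane.
- handle_grip (a point): Point in the red sleeve of the clamp handle, 85 mm from the clamp pivot; its z runs outward along the handle. The sleeve is 16 x 16 mm in section, from 50 to 115 mm from the pivot, with nothing beside it. With the tool straight down it can be pinched lightly along the jig's y (10 N: it turns between the pads; a tight pinch binds) or pushed from either side.
- clamp_handle (a joint): Handle angle (rad): 0 fully open, leaning 1.4 rad from upright towards the jig's +x; grows as the handle swings up and towards the nest. The foot meets the cap at about 1.05: hardest push (about 3 N at the sleeve); 1.4 is dead centre (upright); 1.52 is the end stop, 0.12 rad past upright, where it locks and stays. The linked arm's rubber foot then presses the cap with 6 N.
- handle_sleeve: The red sleeve of the clamp handle; its origin is at the clamp pivot, its z runs outward along the handle.
- screwdriver: Loose screwdriver, a bystander.
- lens_barrel: Loose black lens barrel, 60 mm wide and 42 mm high, a bystander.
- compact_camera: Loose silver compact camera lying on its back, 55 x 95 x 30 mm, a bystander.
- solvent_bottle: Loose blue plastic bottle, 60 mm wide and 150 mm high, a bystander.
- swab_cup: Loose clear plastic cup, 60 mm wide and 70 mm high, a bystander.
- grease_jar: Loose small jar, 44 mm wide and 35 mm high, a bystander.
Mind the look-alikes: they are no part of the job. Of the things like the rack, leave any that is turquoise; of the rest the smaller one is meant. What is shaped like the lens_unit but green is not meant.

How it is judged:
On the way, in this order (a step that is already met when the one before it is completed fails the run):
1. the lens unit lies seated in the nest, let go, its cap still proud (horizontal distance between lens_unit and nest below 0.004 m and z of lens_unit in the frame of nest between -0.003 and 0.003 m and angle between lens_unit's own z axis and vertical below 0.06 rad and angle between the x axis of lens_unit and the x axis of nest, either way round below 0.12 rad and linear speed of lens_unit below 0.02 m/s and contact force between the fingers and lens_unit below 0.1 N and value of joint cap below 0.0015 m), for 0.2 s.
2. the clamp is swung over centre onto the cap, the cap is home, and the clamp holds with nobody touching handle or unit, for 1.5 s (horizontal distance between lens_unit and nest below 0.004 m and z of lens_unit in the frame of nest between -0.003 and 0.003 m and angle between lens_unit's own z axis and vertical below 0.06 rad and angle between the x axis of lens_unit and the x axis of nest, either way round below 0.12 rad and contact force between the fingers and lens_unit below 0.1 N and value of joint clamp_handle above 1.45 rad and value of joint cap above 0.003 m and contact force between anything else and cap_face above 3 N and contact force between anything else and handle_sleeve below 0.1 N), for 1.5 s.
At the end, for the whole second after the job is handed in: The lens unit lies flat, at rest and released in the nest (within 4 mm of the nest's centre, 3 mm in height, 0.06 rad of tilt, 0.12 rad of yaw either way round), its cap pressed in more than 3 mm, and the clamp handle is swung back open (below 0.15 rad) and let go (horizontal distance between lens_unit and nest below 0.004 m and z of lens_unit in the frame of nest between -0.003 and 0.003 m and angle between lens_unit's own z axis and vertical below 0.06 rad and angle between the x axis of lens_unit and the x axis of nest, either way round below 0.12 rad and linear speed of lens_unit below 0.02 m/s and contact force between the fingers and lens_unit below 0.1 N and value of joint clamp_handle below 0.15 rad and value of joint cap above 0.003 m and contact force between anything else and handle_sleeve below 0.1 N); the robot touches nothing.
It fails at once if the fingers touch the cap (contact force between the fingers and cap_face above 1 N).
It fails at once if the lens unit is dropped or thrown (faster than 0.4 m/s out of the fingers) (contact force between the fingers and lens_unit below 0.1 N and linear speed of lens_unit above 0.4 m/s).
It fails at once if the black unit or another bystander is moved by more than 30 mm (distance of any of black_unit, screwdriver, lens_barrel, compact_camera, solvent_bottle, swab_cup, grease_jar from where it was at the start of the episode above 0.03 m).
It also fails if it takes over 72 s, if anything falls off the work surface, if the arm or the gripper's body presses on something with over 40 N, if the wrist force passes 120 N, or if a joint passes its speed limit or range.

## Robot

A 7-joint arm with a two-finger parallel gripper is mounted at the origin on the work surface. World frame = base frame: x ahead of the robot, y to its left, z up, the work surface at z = 0. Lengths are in m, angles in rad, forces in N, time in s.
With the tool pointing down it reaches from about 0.425 to 0.825 m from the base axis. Payload 3.6 kg.
Tool frame: the origin (TCP) lies at the very end of the fingers, on their centre line; the grasp point (between the pads) lies 19 mm behind it; z points along the fingers, y is the line along which they close (so a half turn about z gives the same grasp; the last joint's range is limited). The gripper opens to 93 mm and grips with 3 to 60 N. Pads are 15 mm wide; open, the fingers measure 128 mm over their backs; the gripper's body (75 mm by 188 mm) begins 65 mm behind the grasp point.
Start: joints at [-1.375, 0.615, -0.013, 1.423, 0.008, 1.103, -0.04], TCP at [0.143, 0.634, 0.219] pointing down, gripper open.
Joint ranges: [-3.12, 3.12], [-0.3, 2.06], [-1.34, 1.32], [0.26, 2.42], [-1.36, 4.5], [0.01, 1.98], [-2.84, 2.84]. Speed limits (rad/s): [2.79, 2.79, 3.14, 3.14, 3.14, 3.14, 3.14].

## Interface

Orientations are given as a unit quaternion [x, y, z, w].
In Python, from cell import get_state, camera, get_calibration, sign_off gives the robot as it stands.
- The arm moves only by the tool arm_command, never from a script. Its argument "commands" is a list of rows, each an object of numbers: "tx", "ty", "tz": the shift along the tool's x, y, z in units of 25 mm (1.0 is 25 mm); "roll": the turn about the tool's z in units of 5 degrees (1.0 is 5 degrees). In form: [{"tx": .., "ty": .., "tz": .., "roll": ..}, ...]. A call has 1 to 12 rows; each row shifts and turns the commanded pose from where the row before left it, along the tool's axes as they then stand; what a row does not reach is not made up. A row lasts 1/8 s, in which the tool goes at most 62.5 mm and 10.7 degrees, less where a joint would pass 70% of its speed; a pose out of reach is approached as far as the arm can. A call is refused whole if a number of a shift passes 1 or a number of a turn 1, either way. A call with a gripper value outside its range is refused whole. "grip" is the opening, from 0 (shut) to 1 (fully open), set as the call begins (left out, the last holds). The fingers move at their own pace and stop on an object; the grip force is fixed at half the most. Time passes only in rows, so rows that do not move let the fingers close. It gives the time, the measured TCP pose, the force, the opening and the grip force at its end, in the units of the state.
- get_state(): the state, without advancing time (a new reading comes with each control period).
- camera(name): name is "side" or "top"; returns the picture (420x560x3 uint8, blue, green, red); there is no depth.
- get_calibration(name): a dict with "intrinsics" (3x3 intrinsics, pixels), "distortion" ([k1, k2, p1, p2, k3] as OpenCV has them; the pictures are not rectified), "position" and "orientation" of the camera in the world. Camera axes: x right, y up, looking along -z (the intrinsics and any distortion apply to the point x, -y, -z); pixel columns grow to the right and rows downward; lengths in m; the calibration is good to about 2 mm. A picture is of the moment at which its call begins. get_calibration takes no time and is no camera call.
- sign_off(): hands the job in; it is judged then, once.
The state is a dict: "time": time; "qpos": joint angles; "dq": joint speeds; "joint_efforts": joint torques, N m; "tool_pos": TCP position; "eef_rot": TCP orientation; "wrist_force": force on the tool from outside, world axes, zero at the start; "moment": the same for the moment, N m; "width": finger opening in m; "gripper_force": force on a finger pad.
Only numpy, scipy, OpenCV 4.12 (cv2) and the standard library are available. Lean on these libraries where they do the work, as an engineer would, in place of code of your own. Each camera call takes 0.05 s, during which the arm holds its last target. There are 200 camera calls.

## Working session

There is one attempt and no reset: what is moved stays moved. The work goes in short steps, Python scripts to look and compute and a tool call to move; the robot and the scene stay as the last step left them, time stands still between calls to the robot, and variables do not carry over. Pictures are saved under pics/ and viewed, at most 10 in all, crops included, and the job is handed in when it is done.

Besides the shell and the picture viewer there is one more tool, called after ">>>" as name([rows], argument=value, ...), one row to a line, values as JSON. arm_command: Moves the arm, as the interface text tells. Its arguments: {"type":"object","properties":{"commands":{"type":"array","items":{"type":"object","properties":{"tx":{"type":"number"},"ty":{"type":"number"},"tz":{"type":"number"},"roll":{"type":"number"}}}},"grip":{"type":"number"}},"required":["commands"]}

```bash
mkdir -p pics; ls
cat > h.py <<'E'
import numpy as np, cv2
from cell import *
from scipy.spatial.transform import Rotation as R
def ray(name,uv):
    c=get_calibration(name); K=np.array(c["intrinsics"]);d=np.array(c["distortion"])
    p=cv2.undistortPoints(np.array(uv,float).reshape(-1,1,2),K,d).reshape(-1,2)
    v=np.c_[p[:,0],-p[:,1],-np.ones(len(p))]
    return np.array(c["position"]),R.from_quat(c["orientation"]).apply(v)
def onz(name,uv,z):
    o,v=ray(name,uv); return o+v*((z-o[2])/v[:,2])[:,None]
def proj(name,P):
    c=get_calibration(name); Q=R.from_quat(c["orientation"]).inv().apply(np.atleast_2d(P)-np.array(c["position"]))
    Q=Q*[1,-1,-1]
    return cv2.projectPoints(Q,np.zeros(3),np.zeros(3),np.array(c["intrinsics"]),np.array(c["distortion"]))[0].reshape(-1,2)
def two(uva,uvb):
    o1,v1=ray("top",uva);o2,v2=ray("side",uvb);v1=v1[0];v2=v2[0]
    s=np.linalg.lstsq(np.c_[v1,-v2],o2-o1,rcond=None)[0]
    return (o1+v1*s[0]+o2+v2*s[1])/2, np.linalg.norm(o1+v1*s[0]-o2-v2*s[1])
E
python3 - <<'E'
from h import *
for n in("top","side"):
    i=camera(n);cv2.imwrite(f"pics/{n}0.png",i);c=get_calibration(n);print(n,c["position"],c["orientation"],c["intrinsics"])
t,s=cv2.imread("pics/top0.png"),cv2.imread("pics/side0.png")
print(get_state())
E
```

```text
pics
top [0.22640285 0.00591305 1.31249076] [ 0.06604414 -0.06532819 -0.69579728  0.71220541] [[471.11720392   0.         284.62284306]
 [  0.         471.11720392 213.74436563]
 [  0.           0.           1.        ]]
side [ 0.16988327 -1.14858143  1.46702932] [ 0.34194044 -0.04206598 -0.12870602  0.92991502] [[527.72039292   0.         277.44774531]
 [  0.         527.72039292 211.15686421]
 [  0.           0.           1.        ]]
{'time': 0.1, 'qpos': array([-1.37547298,  0.61582252, -0.01262055,  1.42474373,  0.00812352,
        1.10339911, -0.0403855 ]), 'dq': array([ 0.00090714, -0.00184309,  0.00022698, -0.00274842, -0.0003977 ,
       -0.00101303, -0.00147416]), 'joint_efforts': array([ 1.09331275e-03, -4.60045981e+01,  2.09861929e-01, -1.66245872e+01,
       -6.11708011e-02,  1.70264690e-02,  1.08020686e-04]), 'tool_pos': array([0.14284113, 0.63337549, 0.21759532]), 'eef_rot': array([ 1.10637663e-01,  9.93860131e-01, -1.15632546e-03, -1.04783614e-04]), 'wrist_force': array([-0.06043671, -0.56617753, -0.80823362]), 'moment': array([-0.0003577 , -0.04036533, -0.03597629]), 'gripper_force': 0.0, 'width': 0.09295497183429202}
```

View pics/top0.png

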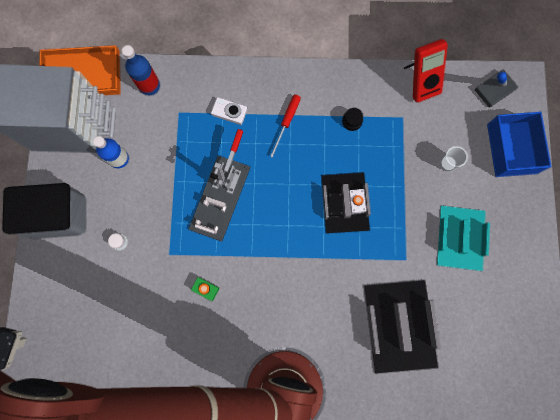

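View pics/side0.png

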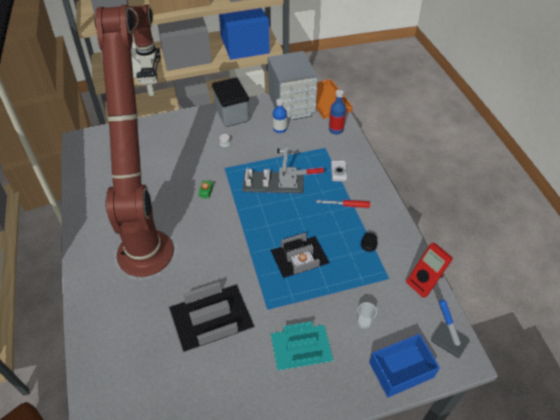

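Top view candidates:
- Units: silver with orange cap at (358,201), in a rack. Green at (204,289) is excluded.
- Racks: small black on the mat at (346,203). The large black one at (402,327) and the turquoise one at (463,238) are excluded.

So I choose the silver unit in the small black rack. The jig nest is at about (208,214), with its red handle at (235,145). Next is a close crop to check this.

Run:
```python
import cv2,numpy as np
t=cv2.imread("pics/top0.png")
a=cv2.resize(t[165:240,310:385],None,fx=5.3,fy=5.3,interpolation=cv2.INTER_CUBIC)
b=cv2.resize(t[120:250,180:260],None,fx=4.6,fy=4.6,interpolation=cv2.INTER_CUBIC)
H=598
o=np.zeros((H,a.shape[1]+b.shape[1],3),np.uint8);o[:a.shape[0],:a.shape[1]]=a;o[:b.shape[0],a.shape[1]:]=b
print(o.shape,a.shape);cv2.imwrite("pics/crop0.png",o)
```

```text
(598, 766, 3) (398, 398, 3)
```

View pics/crop0.png

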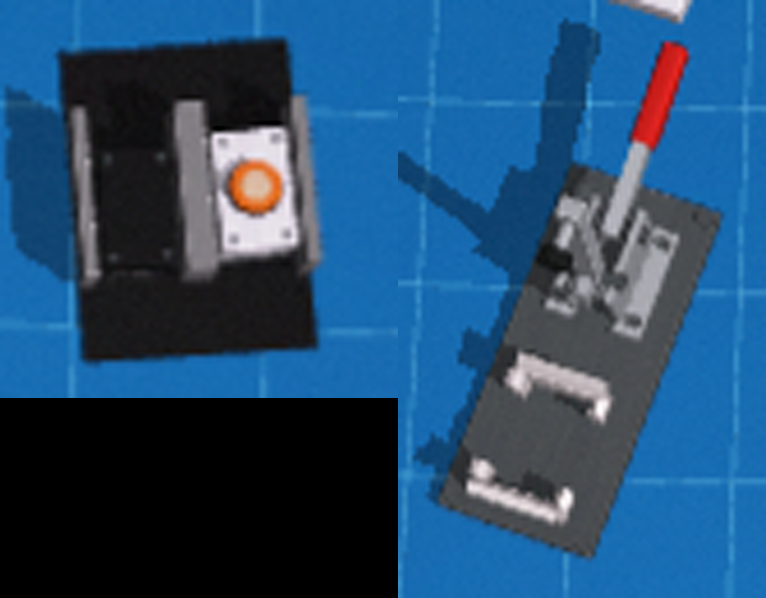

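The crop confirms it: silver unit with orange cap at the centre of the right lane (long axis vertical in the image), black unit in the left lane, handle lying open. Next I measure positions with masks.

```bash
cat > m.py <<'E'
from h import *
S=4
def up(img,r):
    x0,y0,x1,y1=r;return cv2.resize(img[y0:y1,x0:x1],None,fx=S,fy=S,interpolation=cv2.INTER_CUBIC)
def biggest(m,r,n=1):
    cs=sorted(cv2.findContours(m.astype(np.uint8)*255,cv2.RETR_EXTERNAL,cv2.CHAIN_APPROX_NONE)[0],key=cv2.contourArea)[::-1][:n]
    return [(c[:,0,:]+0.5)/S-0.5+np.array(r[:2]) for c in cs]
def rect(P):
    (c,(w,h),a)=cv2.minAreaRect((P[:,:2]*1000).astype(np.float32))
    if w<h: w,h,a=h,w,a+90
    return np.round(c,1),round(w,1),round(h,1),round((a+90)%180-90,1)
E
python3 - <<'E'
from m import *
im={n:cv2.imread(f"pics/{n}0.png") for n in("top","side")}
reg={"rack":{"top":(310,165,385,240),"side":(262,225,340,285)},"jig":{"top":(180,120,260,250),"side":(230,140,340,205)}}
for n in im:
    r=reg["rack"][n];u=up(im[n],r).astype(int);hsv=cv2.cvtColor(u.astype(np.uint8),cv2.COLOR_BGR2HSV).astype(int)
    orange=(hsv[...,0]<22)&(hsv[...,1]>120)&(hsv[...,2]>130)
    c=biggest(orange,r)[0]; (cc,rr)=cv2.minEnclosingCircle(c.astype(np.float32)); print(n,"cap",cc,rr,onz(n,[cc],.041)[0].round(4), len(c))
    w=((u.min(2)>175)|orange); w=cv2.morphologyEx(w.astype(np.uint8),cv2.MORPH_CLOSE,np.ones((9,9)))
    c=biggest(w,r)[0]; print(n,"unit",rect(onz(n,c,.034)))
    blue=(hsv[...,0]>95)&(hsv[...,0]<125)&(hsv[...,1]>120)
    c=biggest(~blue,r)[0]; print(n,"rack(not blue, incl shadow?)",rect(onz(n,c,.004)))
    r=reg["jig"][n];u=up(im[n],r);hsv=cv2.cvtColor(u,cv2.COLOR_BGR2HSV).astype(int)
    red=((hsv[...,0]<8)|(hsv[...,0]>172))&(hsv[...,1]>150)&(hsv[...,2]>90)
    c=biggest(red,r)[0]; (q,wh,a)=cv2.minAreaRect(c.astype(np.float32));print(n,"red",q,wh,a)
    dark=(hsv[...,1]<70)
    c=cv2.convexHull(biggest(dark,r)[0].astype(np.float32))[:,0]; print(n,"plate",rect(onz(n,c,.012)))
    w=(u.min(2)>165)
    for c in biggest(w,r,4): print(n,"white",c.mean(0).round(1),len(c),rect(onz(n,c,.046)))
E
```

```text
top cap (357.75, 199.75) 5.102182865142822 [ 0.5097 -0.1908  0.041 ] 112
top unit (array([ 509.2, -191.3]), 64.9, 38.2, 6.4)
top rack(not blue, incl shadow?) (array([ 510.5, -163.6]), 166.9, 130.2, 5.0)
top red (236.56253051757812, 140.18751525878906) (5.929271221160889, 23.08462905883789) 18.43494987487793
top plate (array([526.8, 191. ]), 254.1, 99.3, -18.3)
top white [214.9 202.8] 245 (array([488.9, 201.8]), 62.1, 21.6, 71.2)
top white [207.  228.5] 215 (array([418.7, 222.7]), 61.9, 19.2, 87.1)
top white [229.  160.6] 165 (array([612.2, 168.7]), 57.6, 9.0, -16.7)
top white [234.1 181.3] 141 (array([553. , 152.1]), 41.2, 11.2, -19.7)
side cap (302.1771545410156, 257.0433044433594) 3.5677287578582764 [ 0.506  -0.1937  0.041 ] 103
side unit (array([ 498.2, -190.8]), 42.6, 27.2, 11.1)
side rack(not blue, incl shadow?) (array([ 505.5, -148.8]), 163.6, 153.4, 5.1)
side red (314.7259521484375, 170.4799041748047) (4.000891208648682, 16.341123580932617) 84.92039489746094
side plate (array([577.6, 267.6]), 450.8, 290.9, -16.1)
side white [335.3 163.8] 105 (array([756.8, 179.7]), 45.2, 28.0, 70.5)
side white [335.9 176.9] 87 (array([736.1, 119.8]), 31.1, 25.3, 70.0)
side white [265.3 182.4] 54 (array([472.8, 163.7]), 23.2, 12.1, 75.2)
side white [247.7 181.6] 52 (array([411.6, 184.7]), 24.5, 11.2, 76.7)
```

```bash
cat > g.py <<'E'
from h import *
import sys
def go(x,y,z,ang):  # tool-y heading ang (deg) ; prints shifts in tool units at current axes and roll
    s=get_state();Rm=R.from_quat(s["eef_rot"]).as_matrix();p=s["tool_pos"]
    d=Rm.T@(np.array([x,y,z])-p)/.025
    a=np.degrees(np.arctan2(Rm[1,1],Rm[0,1])); da=(a-ang+180)%360-180
    print("t",round(s["time"],2),"pos",p.round(4),"yang",a.round(2),"tilt",Rm[2,2].round(5),"w",round(s["width"],4),"q7",s["qpos"][6].round(2),"F",np.round(s["wrist_force"],1))
    print("d tool units",d.round(2),"roll units",round(da/5,2))
if __name__=="__main__": go(*map(float,sys.argv[1:5]))
E
python3 - <<'E'
from m import *
cor=np.array([(575,165),(720,213),(593,557),(440,503)],float)
px=np.c_[180+(cor[:,0]-398)/4.6,120+cor[:,1]/4.6]-.4
P=onz("top",px,.012)[:,:2];print(P.round(4))
ax=((P[0]+P[1])-(P[2]+P[3]))/2;L=np.linalg.norm(ax);ax/=L;print("len",L,"w",np.linalg.norm(P[1]-P[0]),np.linalg.norm(P[3]-P[2]),"ang",np.degrees(np.arctan2(ax[1],ax[0])))
c=P.mean(0);o=c+ax*.010;n=o-ax*.07;print("origin",o,"nest",n,"from handle grip",o+ax*(.0635+.0838))
im=cv2.imread("pics/top0.png")
q=onz("top",[(236.56,140.19)],.0720)[0];print("handle red centre",q)
# red axis 
r=(180,120,260,250);u=up(im,r);hsv=cv2.cvtColor(u,cv2.COLOR_BGR2HSV).astype(int)
red=((hsv[...,0]<8)|(hsv[...,0]>172))&(hsv[...,1]>150)&(hsv[...,2]>90)
print("red",rect(onz("top",biggest(red,r)[0],.08)))
# plate lengthwise edge check via side cam: red centre two-view
print(two([(236.56,140.19)],[(314.73,170.48)]))
# nest model points projected, check vs whites (bright blob at ends)
for x in(-.106,-.034):
  e=np.r_[n+ax*(x+.07),.046];print(x,proj("top",e),proj("side",e))
print(two([(357.75,199.75)],[(302.18,257.04)]))
print(proj("top",[0.5,0.03,0]),proj("top",[0.45,0.03,0]))
E
python3 g.py 0.509 -0.191 0.2 5
```

```text
[[0.6369 0.205 ]
 [0.6081 0.1135]
 [0.391  0.1822]
 [0.4218 0.2762]]
len 0.22708693362082724 w 0.09594300356717475 0.09895676978673358 ang -17.926866801728966
origin [0.52396149 0.19114484] nest [0.45735998 0.21269103] from handle grip [0.6641101  0.14580548]
handle red centre [0.66297353 0.14710272 0.072     ]
red (array([660.2, 146.2]), 65.7, 16.4, -15.5)
(array([0.66120172, 0.14693441, 0.07303078]), np.float64(0.0026582554088742864))
-0.106 [[205.60741087 226.9980623 ]] [[248.18776423 173.90998021]]
-0.034 [[215.05091237 202.52860756]] [[267.28057256 174.32933584]]
(array([ 0.50862049, -0.19122007,  0.0376886 ]), np.float64(0.0035736655295120936))
[[277.8608848  204.40782584]] [[277.40347545 221.72752183]]
t 0.1 pos [0.1428 0.6334 0.2176] yang 77.3 tilt -1.0 w 0.093 q7 -0.04 F [-0.1 -0.6 -0.8]
d tool units [-21.54 -28.95   0.77] roll units 14.46
```

>>> arm_command([
  {"tx": -1},
  {"tx": -1},
  {"tx": -1},
  {"tx": -1},
  {"tx": -1},
  {"tx": -1},
  {"tx": -1},
  {"tx": -1},
  {"tx": -1},
  {"tx": -1,"ty": -1},
  {"tx": -1,"ty": -1},
  {"tx": -1,"ty": -1},
], grip=1)

```text
$.commands[0]: bad value
```

>>> arm_command([
  {"tx": -1,"ty": -1},
  {"tx": -1,"ty": -1},
  {"tx": -1,"ty": -1},
  {"tx": -1,"ty": -1},
  {"tx": -1,"ty": -1},
  {"tx": -1,"ty": -1},
  {"tx": -1,"ty": -1},
  {"tx": -1,"ty": -1},
  {"tx": -1,"ty": -1},
  {"ty": -1},
  {"ty": -1},
  {"ty": -1},
])

```text
$.commands[0]: bad value
```

>>> arm_command([
  {"ty": -1,"roll": 0},
  {"ty": -1},
  {"ty": -1},
  {"ty": -1},
  {"ty": -1},
  {"ty": -1},
  {"ty": -1},
  {"ty": -1},
  {"ty": -1},
  {"ty": -1},
  {"ty": -1},
  {"ty": -1},
])

```text
$.commands[0]: bad value
```

>>> arm_command([
  {"ty": -1},
  {"ty": -1},
  {"roll": 1},
  {"roll": 1},
  {"roll": 1},
  {"roll": 1},
  {"roll": 1},
  {"roll": 1},
  {"roll": 1},
  {"roll": 1},
  {"roll": 1},
  {"roll": 1},
])

```text
$.commands[0]: bad value
```

>>> arm_command([
  {"roll": 1},
  {"roll": 1},
  {"roll": 1},
  {"roll": 1},
  {"roll": 0.46},
  {},
])

```text
$.commands[0]: bad value
```

```bash
python3 g.py 0.509 -0.191 0.011 5
```

```text
t 0.1 pos [0.1428 0.6334 0.2176] yang 77.3 tilt -1.0 w 0.093 q7 -0.04 F [-0.1 -0.6 -0.8]
d tool units [-21.54 -28.93   8.33] roll units 14.46
```

Nothing moved; each row evidently needs all four fields.

>>> arm_command([
  {"tx": -1,"ty": 0,"tz": 0,"roll": 0},
  {"tx": -1,"ty": 0,"tz": 0,"roll": 0},
  {"tx": -1,"ty": 0,"tz": 0,"roll": 0},
  {"tx": -1,"ty": 0,"tz": 0,"roll": 0},
  {"tx": -1,"ty": 0,"tz": 0,"roll": 0},
  {"tx": -1,"ty": 0,"tz": 0,"roll": 0},
  {"tx": -1,"ty": 0,"tz": 0,"roll": 0},
  {"tx": -1,"ty": 0,"tz": 0,"roll": 0},
  {"tx": -1,"ty": 0,"tz": 0,"roll": 0},
  {"tx": -1,"ty": -1,"tz": 0,"roll": 0},
  {"tx": -1,"ty": -1,"tz": 0,"roll": 0},
  {"tx": -1,"ty": -1,"tz": 0,"roll": 0},
], grip=1)

```text
time: 1.6
tool_pos: [0.4206, 0.4937, 0.2186]
eef_rot: [0.111, 0.994, 0.0, 0.0]
wrist_force: [0.6, -0.2, -0.2]
width: 0.0929
gripper_force: 0.0
```

>>> arm_command([
  {"tx": -1,"ty": -1,"tz": 0,"roll": 0},
  {"tx": -1,"ty": -1,"tz": 0,"roll": 0},
  {"tx": -1,"ty": -1,"tz": 0,"roll": 0},
  {"tx": -1,"ty": -1,"tz": 0,"roll": 0},
  {"tx": -1,"ty": -1,"tz": 0,"roll": 0},
  {"tx": -1,"ty": -1,"tz": 0,"roll": 0},
  {"tx": -1,"ty": -1,"tz": 0,"roll": 0},
  {"tx": -1,"ty": -1,"tz": 0,"roll": 0},
  {"tx": -1,"ty": -1,"tz": 0,"roll": 0},
  {"tx": -0.5,"ty": -1,"tz": 0,"roll": 0},
  {"tx": 0,"ty": -1,"tz": 0,"roll": 0},
  {"tx": 0,"ty": -1,"tz": 0,"roll": 0},
])

```text
time: 3.1
tool_pos: [0.5851, 0.1485, 0.2186]
eef_rot: [0.111, 0.994, 0.0, 0.0]
wrist_force: [0.6, 0.2, -0.3]
width: 0.0933
gripper_force: 0.0
```

>>> arm_command([
  {"tx": 0,"ty": -1,"tz": 0,"roll": 0},
  {"tx": 0,"ty": -1,"tz": 0,"roll": 0},
  {"tx": 0,"ty": -1,"tz": 0,"roll": 0},
  {"tx": 0,"ty": -1,"tz": 0,"roll": 0},
  {"tx": 0,"ty": -1,"tz": 0,"roll": 0},
  {"tx": 0,"ty": -1,"tz": 0,"roll": 0},
  {"tx": 0,"ty": -1,"tz": 0,"roll": 0},
  {"tx": 0,"ty": -1,"tz": 0,"roll": 0},
  {"tx": 0,"ty": -1,"tz": 0,"roll": 0},
  {"tx": 0,"ty": -1,"tz": 0,"roll": 0},
  {"tx": 0,"ty": -1,"tz": 0,"roll": 0},
  {"tx": 0,"ty": -1,"tz": 0,"roll": 0},
])

```text
time: 4.6
tool_pos: [0.5182, -0.1439, 0.2189]
eef_rot: [0.111, 0.994, -0.0, 0.0]
wrist_force: [-0.1, 0.5, -0.2]
width: 0.0931
gripper_force: 0.0
```

>>> arm_command([
  {"tx": 0,"ty": -1,"tz": 0,"roll": 1},
  {"tx": 0,"ty": -0.9,"tz": 0,"roll": 1},
  {"tx": 0,"ty": 0,"tz": 0,"roll": 1},
  {"tx": 0,"ty": 0,"tz": 0,"roll": 1},
  {"tx": 0,"ty": 0,"tz": 0,"roll": 1},
  {"tx": 0,"ty": 0,"tz": 0,"roll": 1},
  {"tx": 0,"ty": 0,"tz": 0,"roll": 1},
  {"tx": 0,"ty": 0,"tz": 0,"roll": 1},
  {"tx": 0,"ty": 0,"tz": 0,"roll": 1},
  {"tx": 0,"ty": 0,"tz": 0,"roll": 1},
  {"tx": 0,"ty": 0,"tz": 0,"roll": 1},
  {"tx": 0,"ty": 0,"tz": 0,"roll": 1},
])

```text
time: 6.1
tool_pos: [0.5063, -0.1888, 0.2187]
eef_rot: [0.595, 0.804, 0.0, -0.0]
wrist_force: [0.3, -0.0, -1.3]
width: 0.0929
gripper_force: 0.0
```

>>> arm_command([
  {"tx": 0,"ty": 0,"tz": 0,"roll": 1},
  {"tx": 0,"ty": 0,"tz": 0,"roll": 1},
  {"tx": 0,"ty": 0,"tz": 0,"roll": 0.46},
  {"tx": 0,"ty": 0,"tz": 0,"roll": 0},
])

```text
time: 6.6
tool_pos: [0.5064, -0.1886, 0.2186]
eef_rot: [0.676, 0.737, -0.0, -0.0]
wrist_force: [0.4, 0.3, -1.0]
width: 0.0929
gripper_force: 0.0
```

```bash
python3 g.py 0.509 -0.191 0.011 5
```

```text
t 6.6 pos [ 0.5064 -0.1886  0.2186] yang 4.98 tilt -1.0 w 0.0929 q7 0.61 F [ 0.4  0.3 -1. ]
d tool units [-0.11  0.1   8.31] roll units -0.0
```

>>> arm_command([
  {"tx": -0.11,"ty": 0.1,"tz": 1,"roll": 0},
  {"tx": 0,"ty": 0,"tz": 1,"roll": 0},
  {"tx": 0,"ty": 0,"tz": 1,"roll": 0},
  {"tx": 0,"ty": 0,"tz": 1,"roll": 0},
  {"tx": 0,"ty": 0,"tz": 1,"roll": 0},
  {"tx": 0,"ty": 0,"tz": 1,"roll": 0},
  {"tx": 0,"ty": 0,"tz": 0.6,"roll": 0},
  {"tx": 0,"ty": 0,"tz": 0,"roll": 0},
])

```text
time: 7.6
tool_pos: [0.5087, -0.1909, 0.0529]
eef_rot: [0.676, 0.737, -0.0, -0.001]
wrist_force: [-0.1, -0.5, 0.5]
width: 0.093
gripper_force: 0.0
```

```bash
python3 - <<'E'
from h import *
o=[]
for n,(x,y) in(("top",(345,200)),("side",(300,250))):
    i=camera(n);cv2.imwrite(f"pics/{n}1.png",i);o.append(cv2.resize(i[y-45:y+45,x-45:x+45],(396,396),interpolation=cv2.INTER_CUBIC))
cv2.imwrite("pics/crop1.png",np.hstack(o))
E
python3 g.py 0.509 -0.191 0.011 5
```

```text
t 7.7 pos [ 0.5097 -0.1914  0.0543] yang 4.99 tilt -1.0 w 0.093 q7 0.71 F [ 0.3 -0.3  0.1]
d tool units [ 0.02 -0.03  1.73] roll units -0.0
```

View pics/crop1.png

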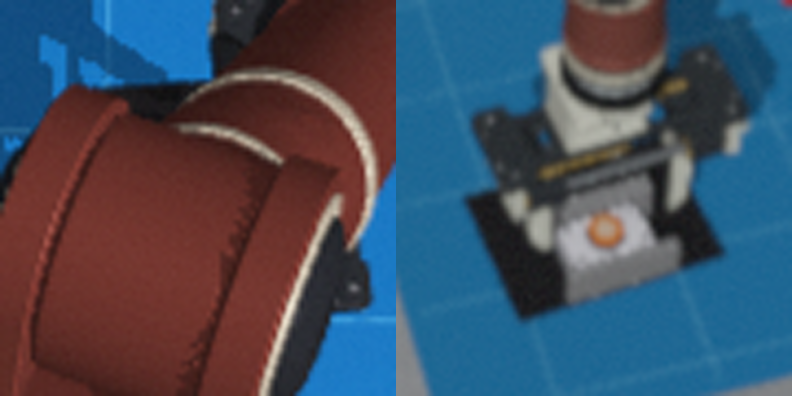

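Side view: the fingers straddle the unit along the lane; the cap is free at crop (605,228). The arm blocks the top view. Going down to grip.

>>> arm_command([
  {"tx": 0,"ty": 0,"tz": 0.7,"roll": 0},
  {"tx": 0,"ty": 0,"tz": 0.6,"roll": 0},
  {"tx": 0,"ty": 0,"tz": 0.4,"roll": 0},
  {"tx": 0,"ty": 0,"tz": 0,"roll": 0},
])

```text
time: 8.2
tool_pos: [0.5088, -0.1909, 0.0106]
eef_rot: [0.676, 0.737, -0.0, -0.001]
wrist_force: [0.2, 0.6, -0.1]
width: 0.093
gripper_force: 0.0
```

>>> arm_command([
  {"tx": 0,"ty": 0,"tz": 0,"roll": 0},
  {"tx": 0,"ty": 0,"tz": 0,"roll": 0},
  {"tx": 0,"ty": 0,"tz": 0,"roll": 0},
  {"tx": 0,"ty": 0,"tz": 0,"roll": 0},
  {"tx": 0,"ty": 0,"tz": 0,"roll": 0},
  {"tx": 0,"ty": 0,"tz": 0,"roll": 0},
], grip=0.5)

```text
time: 8.95
tool_pos: [0.5095, -0.191, 0.0114]
eef_rot: [0.676, 0.737, 0.0, 0.0]
wrist_force: [-0.6, 0.1, 2.4]
width: 0.0638
gripper_force: 29.9
```

```bash
python3 g.py 0.48 0.03 0.1 -18
```

```text
t 8.95 pos [ 0.5095 -0.191   0.0114] yang 4.99 tilt -1.0 w 0.0638 q7 0.73 F [-0.6  0.1  2.4]
d tool units [ 8.91 -0.4  -3.54] roll units 4.6
```

>>> arm_command([
  {"tx": 0,"ty": 0,"tz": -0.5,"roll": 0},
  {"tx": 0,"ty": 0,"tz": -1,"roll": 0},
  {"tx": 0,"ty": 0,"tz": -1,"roll": 0},
  {"tx": 0,"ty": 0,"tz": -1,"roll": 0},
  {"tx": 0.5,"ty": 0,"tz": -0.5,"roll": 0},
  {"tx": 1,"ty": 0,"tz": 0,"roll": 0},
  {"tx": 1,"ty": 0,"tz": 0,"roll": 0},
  {"tx": 1,"ty": 0,"tz": 0,"roll": 0},
  {"tx": 1,"ty": 0,"tz": 0,"roll": 0},
  {"tx": 1,"ty": 0,"tz": 0,"roll": 0},
  {"tx": 1,"ty": 0,"tz": 0,"roll": 0},
  {"tx": 1,"ty": 0,"tz": 0,"roll": 0},
])

```text
time: 10.45
tool_pos: [0.4917, -0.0022, 0.1108]
eef_rot: [0.675, 0.738, -0.0, -0.001]
wrist_force: [-1.0, -0.6, -1.8]
width: 0.0639
gripper_force: 29.9
```

>>> arm_command([
  {"tx": 1,"ty": 0,"tz": 0,"roll": 0},
  {"tx": 0.4,"ty": -0.4,"tz": 0,"roll": 0},
  {"tx": 0,"ty": 0,"tz": 0,"roll": 1},
  {"tx": 0,"ty": 0,"tz": 0,"roll": 1},
  {"tx": 0,"ty": 0,"tz": 0,"roll": 1},
  {"tx": 0,"ty": 0,"tz": 0,"roll": 1},
  {"tx": 0,"ty": 0,"tz": 0,"roll": 0.6},
  {"tx": 0,"ty": 0,"tz": 0.5,"roll": 0},
  {"tx": 0,"ty": 0,"tz": 0.5,"roll": 0},
  {"tx": 0,"ty": 0,"tz": 0,"roll": 0},
  {"tx": 0,"ty": 0,"tz": 0,"roll": 0},
])

```text
time: 11.82
tool_pos: [0.4798, 0.0296, 0.086]
eef_rot: [0.809, 0.588, -0.0, -0.0]
wrist_force: [0.2, -0.1, -2.0]
width: 0.0636
gripper_force: 29.9
```

```bash
python3 g.py 0.48 0.03 0.0075 -18
```

```text
t 11.82 pos [0.4798 0.0296 0.086 ] yang -18.02 tilt -1.0 w 0.0636 q7 0.03 F [ 0.2 -0.1 -2. ]
d tool units [0.02 0.   3.14] roll units -0.0
```

>>> arm_command([
  {"tx": 0,"ty": 0,"tz": 0.8,"roll": 0},
  {"tx": 0,"ty": 0,"tz": 0.8,"roll": 0},
  {"tx": 0,"ty": 0,"tz": 0.8,"roll": 0},
  {"tx": 0,"ty": 0,"tz": 0.4,"roll": 0},
  {"tx": 0,"ty": 0,"tz": 0.2,"roll": 0},
  {"tx": 0,"ty": 0,"tz": 0.1,"roll": 0},
  {"tx": 0,"ty": 0,"tz": 0,"roll": 0},
  {"tx": 0,"ty": 0,"tz": 0,"roll": 0},
])

```text
time: 12.82
tool_pos: [0.4802, 0.0298, 0.0091]
eef_rot: [0.809, 0.588, 0.0, 0.0]
wrist_force: [0.3, 0.3, -2.1]
width: 0.0641
gripper_force: 29.9
```

Still hanging (-2 N); going down in small steps.

>>> arm_command([
  {"tx": 0,"ty": 0,"tz": 0.04,"roll": 0},
  {"tx": 0,"ty": 0,"tz": 0.03,"roll": 0},
  {"tx": 0,"ty": 0,"tz": 0,"roll": 0},
])

```text
time: 13.2
tool_pos: [0.48, 0.0299, 0.0074]
eef_rot: [0.809, 0.588, 0.0, 0.0]
wrist_force: [-2.0, -0.1, 4.2]
width: 0.0644
gripper_force: 29.9
```

>>> arm_command([
  {"tx": 0,"ty": 0,"tz": 0,"roll": 0},
  {"tx": 0,"ty": 0,"tz": 0,"roll": 0},
  {"tx": 0,"ty": 0,"tz": 0,"roll": 0},
  {"tx": 0,"ty": 0,"tz": -0.5,"roll": 0},
  {"tx": 0,"ty": 0,"tz": -1,"roll": 0},
  {"tx": 0,"ty": 0,"tz": -1,"roll": 0},
  {"tx": 0,"ty": 0,"tz": -1,"roll": 0},
  {"tx": 0,"ty": 0,"tz": -0.5,"roll": -1},
  {"tx": 0,"ty": 0,"tz": 0,"roll": -1},
  {"tx": 0,"ty": 0,"tz": 0,"roll": -1},
  {"tx": 0,"ty": 0,"tz": 0,"roll": -1},
  {"tx": 0,"ty": 0,"tz": 0,"roll": -1},
], grip=1)

```text
time: 14.7
tool_pos: [0.4798, 0.0297, 0.1077]
eef_rot: [0.662, 0.75, 0.0, 0.0]
wrist_force: [-0.5, -0.8, 0.2]
width: 0.0929
gripper_force: 0.0
```

>>> arm_command([
  {"tx": 0,"ty": 0,"tz": 0,"roll": -1},
  {"tx": 0,"ty": 0,"tz": 0,"roll": -1},
  {"tx": 0,"ty": 0,"tz": 0,"roll": -1},
  {"tx": 0,"ty": 0,"tz": 0,"roll": -1},
  {"tx": 0,"ty": 0,"tz": 0,"roll": -1},
  {"tx": 0,"ty": 0,"tz": 0,"roll": -1},
  {"tx": 0,"ty": 0,"tz": 0,"roll": -1},
  {"tx": 0,"ty": 0,"tz": 0,"roll": -1},
  {"tx": 0,"ty": 0,"tz": 0,"roll": -1},
  {"tx": 0,"ty": 0,"tz": 0,"roll": -1},
  {"tx": 0,"ty": 0,"tz": 0,"roll": -1},
  {"tx": 0,"ty": 0,"tz": 0,"roll": -1},
])

```text
time: 16.2
tool_pos: [0.4799, 0.0294, 0.1076]
eef_rot: [0.198, 0.98, -0.0, 0.0]
wrist_force: [0.3, -0.2, 0.4]
width: 0.0931
gripper_force: 0.0
```

>>> arm_command([
  {"tx": 0,"ty": 0,"tz": 0,"roll": -1},
  {"tx": 0,"ty": 0,"tz": 0,"roll": 0},
])

```text
time: 16.45
tool_pos: [0.4799, 0.0294, 0.1075]
eef_rot: [0.157, 0.988, -0.0, 0.0]
wrist_force: [-0.6, -0.5, 0.1]
width: 0.093
gripper_force: 0.0
```

```bash
python3 g.py 0.48 0.03 0.0075 72
python3 - <<'E'
from h import *
i=camera("side");cv2.imwrite("pics/side2.png",i)
j=camera("top");cv2.imwrite("pics/top2.png",j)
a=proj("side",[.48,.03,.03])[0].astype(int);print(a)
A=cv2.resize(i[a[1]-40:a[1]+40,a[0]-40:a[0]+40],(400,400),interpolation=cv2.INTER_CUBIC)
B=cv2.resize(i[140:205,232:312],None,fx=5,fy=5,interpolation=cv2.INTER_CUBIC)
B=cv2.copyMakeBorder(B,0,400-B.shape[0],0,0,cv2.BORDER_CONSTANT)
cv2.imwrite("pics/crop2.png",np.hstack([A,B]))
E
```

```text
t 16.45 pos [0.4799 0.0294 0.1075] yang 71.91 tilt -1.0 w 0.093 q7 1.15 F [-0.6 -0.5  0.1]
d tool units [0.01 0.02 4.  ] roll units -0.02
[276 211]
```

View pics/crop2.png

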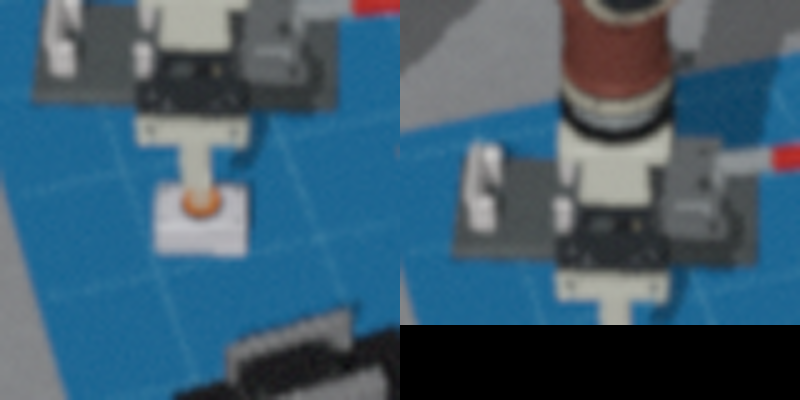

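The unit lies flat on the mat under the gripper (crop (200,220)). The fingers are now turned to its long sides.

>>> arm_command([
  {"tx": 0,"ty": 0,"tz": 0.8,"roll": 0},
  {"tx": 0,"ty": 0,"tz": 0.8,"roll": 0},
  {"tx": 0,"ty": 0,"tz": 0.8,"roll": 0},
  {"tx": 0,"ty": 0,"tz": 0.8,"roll": 0},
  {"tx": 0,"ty": 0,"tz": 0.5,"roll": 0},
  {"tx": 0,"ty": 0,"tz": 0.3,"roll": 0},
  {"tx": 0,"ty": 0,"tz": 0,"roll": 0},
])

```text
time: 17.42
tool_pos: [0.4798, 0.0298, 0.0067]
eef_rot: [0.157, 0.988, -0.0, -0.0]
wrist_force: [0.4, -0.1, 0.6]
width: 0.0931
gripper_force: 0.0
```

>>> arm_command([
  {"tx": 0,"ty": 0,"tz": 0,"roll": 0},
  {"tx": 0,"ty": 0,"tz": 0,"roll": 0},
  {"tx": 0,"ty": 0,"tz": 0,"roll": 0},
  {"tx": 0,"ty": 0,"tz": 0,"roll": 0},
  {"tx": 0,"ty": 0,"tz": 0,"roll": 0},
  {"tx": 0,"ty": 0,"tz": 0,"roll": 0},
], grip=0.3)

```text
time: 18.18
tool_pos: [0.4798, 0.0297, 0.0069]
eef_rot: [0.157, 0.988, -0.0, -0.0]
wrist_force: [-0.0, 0.7, -0.3]
width: 0.0397
gripper_force: 29.9
```

```bash
python3 g.py 0.457 0.2127 0.11 72
python3 - <<'E'
from m import *
# refine nest from top view: whites' outlines
im=cv2.imread("pics/top0.png");r=(196,190,225,240)
u=up(im,r);w=u.min(2)>140
for c in biggest(w,r,2):
    (q,wh,a)=cv2.minAreaRect(c.astype(np.float32));print(q,wh,a);b=cv2.boxPoints(((q),wh,a));print(b.round(1).tolist());print(onz("top",b,.046)[:,:2].round(4).tolist(), onz("top",[q],.046)[0].round(4))
E
```

```text
t 18.18 pos [0.4798 0.0297 0.0069] yang 71.99 tilt -1.0 w 0.0397 q7 1.15 F [-0.   0.7 -0.3]
d tool units [ 3.13  6.68 -4.12] roll units -0.0
(214.8240509033203, 203.55812072753906) (22.94370460510254, 8.535977363586426) 18.687349319458008
[[202.60000610351562, 203.89999389648438], [205.3000030517578, 195.8000030517578], [227.10000610351562, 203.1999969482422], [224.3000030517578, 211.3000030517578]]
[[0.4869, 0.2355], [0.5098, 0.2292], [0.4905, 0.1686], [0.4678, 0.1751]] [0.4887 0.2021 0.046 ]
(205.85000610351562, 226.45001220703125) (23.558969497680664, 8.06380844116211) 18.434947967529297
[[193.39999389648438, 226.60000610351562], [196.0, 218.89999389648438], [218.3000030517578, 226.39999389648438], [215.8000030517578, 234.0]]
[[0.4236, 0.2569], [0.4448, 0.2512], [0.4257, 0.1895], [0.4045, 0.1953]] [0.4246 0.2232 0.046 ]
```

>>> arm_command([
  {"tx": 0,"ty": 0,"tz": -0.4,"roll": 0},
  {"tx": 0,"ty": 0,"tz": -0.8,"roll": 0},
  {"tx": 0,"ty": 0,"tz": -1,"roll": 0},
  {"tx": 0,"ty": 0,"tz": -1,"roll": 0},
  {"tx": 0,"ty": 0,"tz": -1,"roll": 0},
  {"tx": 0,"ty": 0,"tz": 0,"roll": 0},
  {"tx": 0,"ty": 0,"tz": 0,"roll": 0},
])

```text
time: 19.05
tool_pos: [0.4791, 0.0298, 0.1113]
eef_rot: [0.156, 0.988, -0.0, -0.001]
wrist_force: [-0.2, -0.4, -1.6]
width: 0.0397
gripper_force: 29.9
```

Run:
```python
from m import *
s=get_state();p=s["tool_pos"];print(p,s["width"])
i=camera("side");cv2.imwrite("pics/side3.png",i)
P=proj("side",[p[0],p[1],p[2]+.0305])[0];print("expected cap",P)
r=(int(P[0])-25,int(P[1])-25,int(P[0])+25,int(P[1])+25);u=up(i,r);hsv=cv2.cvtColor(u,cv2.COLOR_BGR2HSV).astype(int)
o=(hsv[...,0]<22)&(hsv[...,1]>120)&(hsv[...,2]>110)
for c in biggest(o,r,2):print("cap box",cv2.boundingRect(c.astype(np.float32)*1),c.mean(0),len(c))
j=cv2.imread("pics/side0.png")
A=cv2.resize(j[145:200,236:310],None,fx=6,fy=6,interpolation=cv2.INTER_CUBIC)
B=cv2.resize(u,None,fx=1.6,fy=1.6);B=cv2.copyMakeBorder(B,0,max(0,A.shape[0]-B.shape[0]),0,0,cv2.BORDER_CONSTANT)[:A.shape[0]]
cv2.imwrite("pics/crop3.png",np.hstack([A,B]));print(A.shape,r)
```

```text
[0.47912339 0.02978535 0.1113353 ] 0.03974710701930925
expected cap [275.95168356 190.09995686]
(330, 444, 3) (250, 165, 300, 215)
```

View pics/crop3.png

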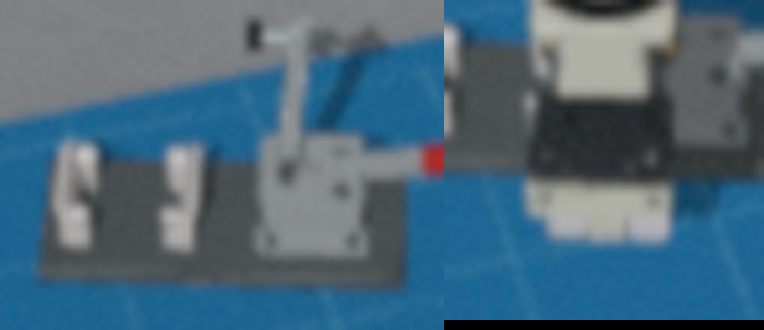

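```bash
python3 - <<'E'
from m import *
e=onz("side",[(267,221.4),(285.4,222.2)],0)[:,:2];print("unit near edge ends",e,e.mean(0),"expect mid",(.4738,.0108), "ends", np.array([.4738,.0108])-.032*np.array([.951,-.309]),np.array([.4738,.0108])+.032*np.array([.951,-.309]))
f=onz("side",[(242.5,191.4),(303,192.6)],0)[:,:2];print("plate near edge",f,f.mean(0))
o=np.array([.4574,.2127]);ax=np.array([.951,-.309]);ay=np.array([.309,.951])
print("model",o-.055*ax-.05*ay,o+.175*ax-.05*ay)
E
python3 g.py 0.457 0.2127 0.11 72
```

```text
unit near edge ends [[ 0.44075694  0.01788844]
 [ 0.50317496 -0.00386717]] [0.47196595 0.00701064] expect mid (0.4738, 0.0108) ends [0.443368 0.020688] [0.504232 0.000912]
plate near edge [[0.38920085 0.18449821]
 [0.60650307 0.11551875]] [0.49785196 0.15000848]
model [0.389645 0.182145] [0.608375 0.111075]
t 19.1 pos [0.4789 0.0297 0.111 ] yang 72.0 tilt -1.0 w 0.0394 q7 1.15 F [-0.1 -0.5 -1.8]
d tool units [3.1  6.69 0.04] roll units 0.0
```

Run:
```python
from m import *
i=cv2.imread("pics/side3.png");ax=np.array([.951,-.309])
m=np.array([.4728,.0107])
E=np.array([[*(m-.032*ax),.1044],[*(m+.032*ax),.1044]]);print("expected",proj("side",E))
# measured: vertical edge unit/mat profile by blue-vs-white along columns
g=i[:,:,2].astype(float) # red channel: white high, mat low
for x in(268,270,273,277,280,282): 
    c=g[192:212,x]; k=[j for j in range(len(c)-1) if c[j]>110>=c[j+1]]; print(x,[192+j+(c[j]-110)/(c[j]-c[j+1]) for j in k][-1:], c[8:14])
for y in(199,200,201):
    print(y,g[y,262:292].astype(int))
# plate bottom near edge in side0: grey vs blue using saturation
j=cv2.imread("pics/side0.png").astype(float); d=j[:,:,0]-j[:,:,2]
for x in(248,258,270,285,298): print(x,d[184:198,x].astype(int))
for y in(182,186,189): print(y,d[y,236:250].astype(int),d[y,298:308].astype(int))
o=np.array([.4574,.2127]);ay=np.array([.309,.951])
print("model plate near bottom",proj("side",[[*(o+x*ax-.05*ay),0] for x in(-.055,.175)]))
```

```text
expected [[266.49683239 201.53776044]
 [285.09011174 202.01382961]]
268 [np.float64(201.80769230769232)] [172. 152. 100.  52.  41.  34.]
270 [np.float64(201.8235294117647)] [172. 152. 101.  52.  37.  30.]
273 [np.float64(202.27272727272728)] [168. 157. 125.  70.  32.  26.]
277 [np.float64(202.2)] [166. 153. 121.  66.  35.  30.]
280 [np.float64(202.27777777777777)] [175. 162. 125.  71.  30.  30.]
282 [np.float64(202.36363636363637)] [175. 165. 130.  75.  33.  28.]
199 [ 38  61  80 101 146 169 176 177 177 174 171 172 172 172 175 173 163 172
 176 175 177 178 166 105  44  38  37  32  32  36]
200 [ 25  35  37  75 132 165 172 172 172 169 163 168 171 170 170 166 151 167
 175 175 175 175 165 105  47  38  36  28  34  36]
201 [ 23  26  34  57 108 144 152 154 152 149 145 157 159 157 158 153 136 151
 162 164 165 164 148  91  39  29  30  30  32  31]
248 [ -2  -2   1   5   7   7  13  43  89 113 113 115 116 114]
258 [  7   6   7   6   5   7   9  27  68 104 112 109 111 111]
270 [ 10   8   8   6   8   7   6  15  51  98 115 114 116 115]
285 [  7   7   6   7   6   8   8  12  37  81 110 116 115 114]
298 [  6   7   9   8   7   7   7  10  26  68 102 113 115 110]
182 [120 116 115 114 114 116  95  42  12   2  -2  -2  -2  -3] [  7   7   7   6  14  49  98 116 119 119]
186 [120 116 117 114 118 108  79  26   7   6   5   3   1   3] [  9   6   6   5  13  50  99 114 112 116]
189 [114 113 111 113 112  95  50  17   8   7   8   7   7   8] [  7   7   8   7  16  55 103 118 115 115]
model plate near bottom [[242.75560675 191.81851295]
 [303.82964696 193.34001855]]
```

>>> arm_command([
  {"tx": 0.52,"ty": 1,"tz": 0,"roll": 0},
  {"tx": 0.52,"ty": 1,"tz": 0,"roll": 0},
  {"tx": 0.52,"ty": 1,"tz": 0,"roll": 0},
  {"tx": 0.52,"ty": 1,"tz": 0,"roll": 0},
  {"tx": 0.52,"ty": 1,"tz": 0,"roll": 0},
  {"tx": 0.52,"ty": 1,"tz": 0,"roll": 0},
  {"tx": 0,"ty": 0.75,"tz": 0,"roll": 0},
  {"tx": 0,"ty": 0,"tz": 0.7,"roll": 0},
  {"tx": 0,"ty": 0,"tz": 0.7,"roll": 0},
  {"tx": 0,"ty": 0,"tz": 0.36,"roll": 0},
  {"tx": 0,"ty": 0,"tz": 0,"roll": 0},
  {"tx": 0,"ty": 0,"tz": 0,"roll": 0},
])

```text
time: 20.6
tool_pos: [0.4584, 0.2144, 0.0682]
eef_rot: [0.157, 0.988, 0.0, 0.0]
wrist_force: [0.9, -0.3, -1.5]
width: 0.0399
gripper_force: 29.9
```

```bash
python3 g.py 0.457 0.2143 0.0189 72
python3 - <<'E'
from m import *
s=camera("side");t=camera("top");cv2.imwrite("pics/side4.png",s);cv2.imwrite("pics/top4.png",t)
A=cv2.resize(s[140:200,236:290],None,fx=7.5,fy=7.5,interpolation=cv2.INTER_CUBIC)
B=cv2.resize(t[180:250,185:238],None,fx=6.5,fy=6.5,interpolation=cv2.INTER_CUBIC)
h=max(A.shape[0],B.shape[0]);f=lambda I:cv2.copyMakeBorder(I,0,h-I.shape[0],0,0,cv2.BORDER_CONSTANT)
o=np.hstack([f(A),f(B)]);print(o.shape);cv2.imwrite("pics/crop4.png",o)
E
```

```text
t 20.6 pos [0.4584 0.2144 0.0682] yang 71.97 tilt -1.0 w 0.0399 q7 0.8 F [ 0.9 -0.3 -1.5]
d tool units [ 0.05 -0.02  1.97] roll units -0.01
(455, 749, 3)
```

View pics/crop4.png

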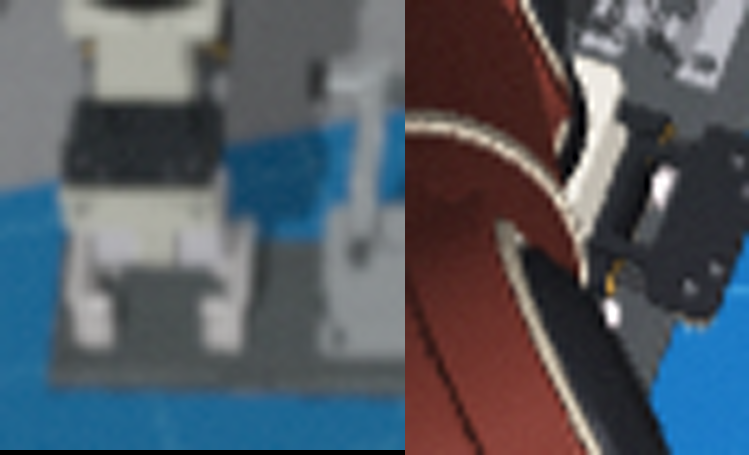

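Run:
```python
from m import *
s=cv2.imread("pics/side4.png").astype(float);ax=np.array([.951,-.309]);ay=np.array([.309,.951]);p=np.array([.4584,.2144]);ub=.0682-.0069
print("unit bottom near corners exp",proj("side",[[*(p+x*ax-.02*ay),ub] for x in(-.032,.032)]).round(2).tolist())
g=s.min(2)
print("unit bottom edge profiles (rows 168..182)")
for x in(252,255,258,261): print(x,g[168:182,x].astype(int))
print("post rows, cols 242..272")
for y in(180,182,184): print(y,g[y,242:274].astype(int))
print("post cols, rows 176..194")
for x in(247,248,249,250,264,265,266,267): print(x,g[176:194,x].astype(int))
n=np.array([.457,.2127])
for yy in(-.022,-.032): print(yy,"post inner x edges",[proj("side",[*(n+x*ax+yy*ay),z])[0].round(2).tolist() for x in(-.024,.024) for z in(.012,.03)])
```

```text
unit bottom near corners exp [[248.79, 174.52], [265.96, 174.92]]
unit bottom edge profiles (rows 168..182)
252 [166 168 174 177 176 172 158 122  95  79  69  63  60  58]
255 [165 165 164 163 164 161 146 115  82  75  75  75  73  77]
258 [163 165 164 162 160 157 144 116  87  74  76  76  76  74]
261 [147 160 171 177 176 172 161 127  88  75  73  77  80  77]
post rows, cols 242..272
180 [ 33  56  89 136 167 174 183 178 139  82  60  71  76  73  75  74  76  77
  76  80 105 148 165 164 161 161 134  83  64  72  75  75]
182 [ 41  67  76 107 154 170 171 165 139  86  61  70  74  72  74  71  75  75
  74  78  97 140 163 169 173 161 113  72  77  76  75  79]
184 [ 46  68  76 100 144 166 172 167 148  98  72  75  73  70  74  75  72  72
  74  76  94 138 166 173 172 160 111  76  73  73  74  77]
post cols, rows 176..194
247 [134 135 140 158 174 173 170 171 166 147 105  76  75  85  85  66  42  29]
248 [114 113 123 155 183 179 171 173 172 155 113  81  75  84  86  68  45  32]
249 [101  83  98 144 178 173 165 169 167 152 112  81  78  83  83  67  42  34]
250 [106  75  73 111 139 137 139 147 148 136 105  81  77  83  84  66  48  29]
264 [122  91  88 124 165 175 163 165 166 154 124  90  76  78  81  68  56  33]
265 [148 116 104 129 164 177 169 173 173 162 129  89  78  77  75  69  53  38]
266 [156 142 138 143 161 174 173 174 172 163 137  94  78  73  73  68  60  39]
267 [158 157 157 159 161 162 161 162 160 152 129  94  74  76  74  75  69  41]
-0.022 post inner x edges [[251.25, 184.44], [251.03, 181.16], [263.91, 184.74], [263.77, 181.46]]
-0.032 post inner x edges [[251.06, 186.37], [250.83, 183.09], [263.75, 186.68], [263.61, 183.4]]
```

Side view: the unit hovers between the white posts (inner post edges at px x 250.4 and 262.5), and its lower edge is where I expect it. I'll go down by feel, watching the force.

>>> arm_command([
  {"tx": 0.07,"ty": 0,"tz": 0.4,"roll": 0},
  {"tx": 0,"ty": 0,"tz": 0.4,"roll": 0},
  {"tx": 0,"ty": 0,"tz": 0.2,"roll": 0},
  {"tx": 0,"ty": 0,"tz": 0,"roll": 0},
])

```text
time: 21.2
tool_pos: [0.4559, 0.2147, 0.0423]
eef_rot: [0.157, 0.988, -0.0, -0.001]
wrist_force: [-0.2, 0.7, -2.1]
width: 0.04
gripper_force: 29.9
```

>>> arm_command([
  {"tx": 0,"ty": 0,"tz": 0.15,"roll": 0},
  {"tx": 0,"ty": 0,"tz": 0.15,"roll": 0},
  {"tx": 0,"ty": 0,"tz": 0,"roll": 0},
])

```text
time: 21.58
tool_pos: [0.456, 0.2149, 0.0351]
eef_rot: [0.156, 0.988, -0.0, -0.0]
wrist_force: [-0.4, -0.3, -2.2]
width: 0.0396
gripper_force: 29.9
```

>>> arm_command([
  {"tx": 0,"ty": 0,"tz": 0.15,"roll": 0},
  {"tx": 0,"ty": 0,"tz": 0.15,"roll": 0},
  {"tx": 0,"ty": 0,"tz": 0.15,"roll": 0},
  {"tx": 0,"ty": 0,"tz": 0,"roll": 0},
])

```text
time: 22.08
tool_pos: [0.456, 0.2148, 0.0238]
eef_rot: [0.156, 0.988, -0.0, -0.0]
wrist_force: [-0.5, 0.3, -1.8]
width: 0.0397
gripper_force: 29.9
```

>>> arm_command([
  {"tx": 0,"ty": 0,"tz": 0.1,"roll": 0},
  {"tx": 0,"ty": 0,"tz": 0.06,"roll": 0},
  {"tx": 0,"ty": 0,"tz": 0.02,"roll": 0},
  {"tx": 0,"ty": 0,"tz": 0,"roll": 0},
  {"tx": 0,"ty": 0,"tz": 0,"roll": 0},
])

```text
time: 22.7
tool_pos: [0.4562, 0.215, 0.0197]
eef_rot: [0.156, 0.988, 0.0, 0.0]
wrist_force: [-0.2, 0.7, -1.3]
width: 0.0398
gripper_force: 29.9
```

>>> arm_command([
  {"tx": 0,"ty": 0,"tz": 0.03,"roll": 0},
  {"tx": 0,"ty": 0,"tz": 0,"roll": 0},
])

```text
time: 22.95
tool_pos: [0.4563, 0.215, 0.0189]
eef_rot: [0.156, 0.988, 0.0, 0.0]
wrist_force: [0.1, -0.6, -2.1]
width: 0.0398
gripper_force: 29.9
```

>>> arm_command([
  {"tx": 0,"ty": 0,"tz": 0.03,"roll": 0},
  {"tx": 0,"ty": 0,"tz": 0,"roll": 0},
])

```text
time: 23.2
tool_pos: [0.4563, 0.215, 0.0189]
eef_rot: [0.156, 0.988, 0.0, 0.0]
wrist_force: [-0.8, -0.3, 5.6]
width: 0.0404
gripper_force: 29.9
```

Seated with contact at 5.6 N. Releasing and rising straight up.

>>> arm_command([
  {"tx": 0,"ty": 0,"tz": -0.02,"roll": 0},
  {"tx": 0,"ty": 0,"tz": 0,"roll": 0},
  {"tx": 0,"ty": 0,"tz": 0,"roll": 0},
  {"tx": 0,"ty": 0,"tz": 0,"roll": 0},
  {"tx": 0,"ty": 0,"tz": -0.5,"roll": 0},
  {"tx": 0,"ty": 0,"tz": -1,"roll": 0},
  {"tx": 0,"ty": 0,"tz": -1,"roll": 0},
  {"tx": 0,"ty": 0,"tz": -1,"roll": 0},
  {"tx": 0,"ty": 0,"tz": -1,"roll": 0},
  {"tx": 0,"ty": 0,"tz": -1,"roll": 0},
  {"tx": 0,"ty": 0,"tz": -1,"roll": 0},
  {"tx": 0,"ty": 0,"tz": -1,"roll": 0},
], grip=0.9)

```text
time: 24.7
tool_pos: [0.4559, 0.2148, 0.2078]
eef_rot: [0.157, 0.988, 0.0, 0.0]
wrist_force: [0.1, -0.2, 1.0]
width: 0.0837
gripper_force: 0.0
```

```bash
python3 - <<'E'
from m import *
s=camera("side");t=camera("top");cv2.imwrite("pics/side5.png",s);cv2.imwrite("pics/top5.png",t)
A=cv2.resize(s[140:200,236:310],None,fx=6,fy=6,interpolation=cv2.INTER_CUBIC)
B=cv2.resize(t[120:250,180:245],None,fx=4.4,fy=4.4,interpolation=cv2.INTER_CUBIC)
h=max(A.shape[0],B.shape[0]);f=lambda I:cv2.copyMakeBorder(I,0,h-I.shape[0],0,0,cv2.BORDER_CONSTANT)
cv2.imwrite("pics/crop5.png",np.hstack([f(A),f(B)]))
E
python3 g.py .6630 .1488 .0535 72
```

```text
t 24.8 pos [0.4578 0.2157 0.2093] yang 71.99 tilt -0.99998 w 0.0838 q7 0.79 F [ 0.3 -0.3  0.3]
d tool units [-8.6  -0.04  6.27] roll units -0.0
```

View pics/crop5.png

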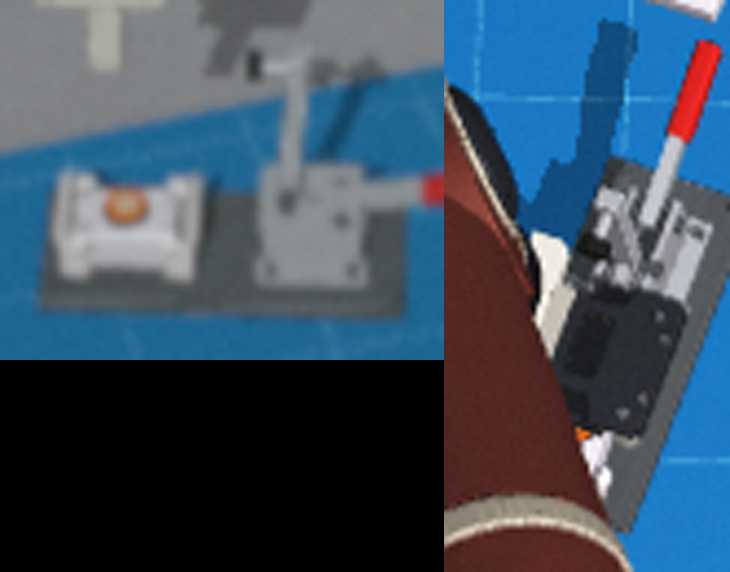

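The unit lies seated in the nest with its cap proud (side crop (125,205)), and the arm and handle are still open. Now over to the handle.

>>> arm_command([
  {"tx": -1,"ty": 0,"tz": -0.2,"roll": 0},
  {"tx": -1,"ty": 0,"tz": 0,"roll": 0},
  {"tx": -1,"ty": 0,"tz": 0,"roll": 0},
  {"tx": -1,"ty": 0,"tz": 0,"roll": 0},
  {"tx": -1,"ty": 0,"tz": 0,"roll": 0},
  {"tx": -1,"ty": 0,"tz": 0,"roll": 0},
  {"tx": -1,"ty": 0,"tz": 0,"roll": 0},
  {"tx": -1,"ty": 0,"tz": 0,"roll": 0},
  {"tx": -0.6,"ty": 0,"tz": 0,"roll": 0},
  {"tx": 0,"ty": 0,"tz": 1,"roll": 0},
  {"tx": 0,"ty": 0,"tz": 1,"roll": 0},
  {"tx": 0,"ty": 0,"tz": 0,"roll": 0},
], grip=0.4)

```text
time: 26.3
tool_pos: [0.6584, 0.148, 0.158]
eef_rot: [0.156, 0.988, -0.001, -0.003]
wrist_force: [-0.9, 0.5, 0.2]
width: 0.0371
gripper_force: 0.0
```

```bash
python3 g.py .6630 .1482 .0535 72
python3 - <<'E'
from m import *
s=camera("side");t=camera("top");cv2.imwrite("pics/side6.png",s);cv2.imwrite("pics/top6.png",t)
A=cv2.resize(s[125:200,270:345],None,fx=5,fy=5,interpolation=cv2.INTER_CUBIC)
B=cv2.resize(t[110:190,200:275],None,fx=5,fy=5,interpolation=cv2.INTER_CUBIC)
h=max(A.shape[0],B.shape[0]);f=lambda I:cv2.copyMakeBorder(I,0,h-I.shape[0],0,0,cv2.BORDER_CONSTANT)
cv2.imwrite("pics/crop6.png",np.hstack([f(A),f(B)]))
E
```

```text
t 26.3 pos [0.6584 0.148  0.158 ] yang 72.0 tilt -0.99998 w 0.0371 q7 1.03 F [-0.9  0.5  0.2]
d tool units [-0.2   0.08  4.18] roll units -0.0
```

View pics/crop6.png

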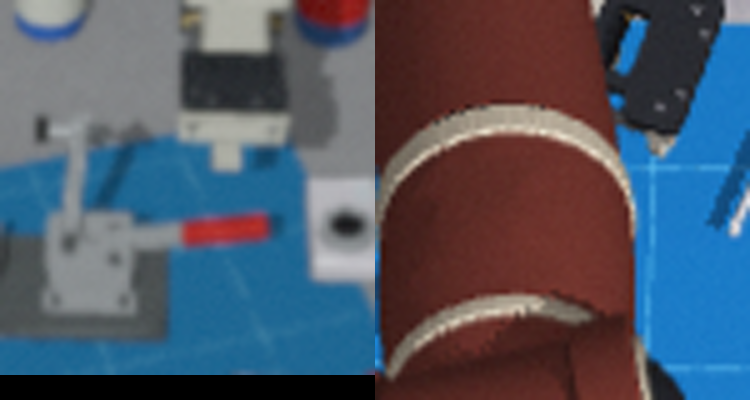

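Side view: the fingers are above the red sleeve (sleeve centre at crop (227,230)), and the compact camera is clear. Going down to straddle it.

>>> arm_command([
  {"tx": -0.2,"ty": 0.08,"tz": 0.7,"roll": 0},
  {"tx": 0,"ty": 0,"tz": 1,"roll": 0},
  {"tx": 0,"ty": 0,"tz": 1,"roll": 0},
  {"tx": 0,"ty": 0,"tz": 1,"roll": 0},
  {"tx": 0,"ty": 0,"tz": 0.48,"roll": 0},
  {"tx": 0,"ty": 0,"tz": 0,"roll": 0},
])

```text
time: 27.15
tool_pos: [0.6658, 0.1487, 0.0558]
eef_rot: [0.156, 0.988, -0.0, -0.001]
wrist_force: [-0.6, -0.4, -0.1]
width: 0.0373
gripper_force: 0.0
```

>>> arm_command([
  {"tx": 0,"ty": 0,"tz": 0,"roll": 0},
  {"tx": 0,"ty": 0,"tz": 0,"roll": 0},
  {"tx": 0,"ty": 0,"tz": 0,"roll": 0},
  {"tx": 0,"ty": 0,"tz": 0,"roll": 0},
], grip=0.17)

```text
time: 27.65
tool_pos: [0.6661, 0.1461, 0.0574]
eef_rot: [0.157, 0.988, -0.002, 0.0]
wrist_force: [-2.1, -4.4, 4.6]
width: 0.016
gripper_force: 2.7
```

A light pinch is possible: 2.7 N at 0.17. Centring a little in y, then starting the arc.

>>> arm_command([
  {"tx": 0,"ty": -0.08,"tz": 0,"roll": 0},
  {"tx": 0,"ty": 0,"tz": 0,"roll": 0},
  {"tx": 0.08,"ty": 0,"tz": -0.34,"roll": 0},
  {"tx": 0.11,"ty": 0,"tz": -0.33,"roll": 0},
  {"tx": 0.14,"ty": 0,"tz": -0.32,"roll": 0},
  {"tx": 0,"ty": 0,"tz": 0,"roll": 0},
], grip=0.15)

```text
time: 28.4
tool_pos: [0.6564, 0.1493, 0.082]
eef_rot: [0.156, 0.988, -0.0, -0.001]
wrist_force: [-0.4, -4.7, -0.8]
width: 0.0157
gripper_force: 30.0
```

```bash
python3 g.py .5833 .1737 .039 72
```

```text
t 28.4 pos [0.6564 0.1493 0.082 ] yang 72.0 tilt -1.0 w 0.0157 q7 1.04 F [-0.4 -4.7 -0.8]
d tool units [3.08 0.03 1.73] roll units 0.0
```

>>> arm_command([
  {"tx": 0,"ty": -0.06,"tz": 0,"roll": 0},
  {"tx": 0.17,"ty": 0,"tz": -0.3,"roll": 0},
  {"tx": 0.2,"ty": 0,"tz": -0.28,"roll": 0},
  {"tx": 0.23,"ty": 0,"tz": -0.26,"roll": 0},
  {"tx": 0.25,"ty": 0,"tz": -0.24,"roll": 0},
  {"tx": 0,"ty": 0,"tz": 0,"roll": 0},
], grip=0.166)

```text
time: 29.15
tool_pos: [0.6358, 0.156, 0.1092]
eef_rot: [0.156, 0.988, 0.001, -0.001]
wrist_force: [-2.0, -0.5, 1.7]
width: 0.0161
gripper_force: 11.3
```

```bash
python3 g.py .5833 .1737 .039 72
```

```text
t 29.15 pos [0.6358 0.156  0.1092] yang 72.05 tilt -1.0 w 0.0161 q7 1.02 F [-2.  -0.5  1.7]
d tool units [2.21 0.02 2.81] roll units 0.01
```

>>> arm_command([
  {"tx": 0.27,"ty": 0,"tz": -0.21,"roll": 0},
  {"tx": 0.3,"ty": 0,"tz": -0.18,"roll": 0},
  {"tx": 0.31,"ty": 0,"tz": -0.15,"roll": 0},
  {"tx": 0.33,"ty": 0,"tz": -0.12,"roll": 0},
  {"tx": 0.34,"ty": 0,"tz": -0.09,"roll": 0},
  {"tx": 0,"ty": 0,"tz": 0,"roll": 0},
])

```text
time: 29.9
tool_pos: [0.6003, 0.1676, 0.128]
eef_rot: [0.156, 0.988, 0.001, 0.001]
wrist_force: [2.2, 2.5, -0.2]
width: 0.0159
gripper_force: 11.4
```

```bash
python3 g.py .5833 .1737 .039 72
```

```text
t 29.9 pos [0.6003 0.1676 0.128 ] yang 72.04 tilt -1.0 w 0.0159 q7 0.99 F [ 2.2  2.5 -0.2]
d tool units [0.73 0.02 3.56] roll units 0.01
```

>>> arm_command([
  {"tx": 0.35,"ty": 0,"tz": -0.05,"roll": 0},
  {"tx": 0.35,"ty": 0,"tz": -0.02,"roll": 0},
  {"tx": 0.35,"ty": 0,"tz": 0.02,"roll": 0},
  {"tx": 0.15,"ty": 0,"tz": 0.02,"roll": 0},
  {"tx": 0,"ty": 0,"tz": 0,"roll": 0},
])

```text
time: 30.52
tool_pos: [0.5718, 0.1769, 0.1293]
eef_rot: [0.156, 0.988, 0.001, 0.001]
wrist_force: [2.4, 2.6, 6.4]
width: 0.0157
gripper_force: 10.3
```

```bash
python3 g.py .5833 .1737 .039 72
```

```text
t 30.52 pos [0.5718 0.1769 0.1293] yang 72.03 tilt -1.0 w 0.0157 q7 0.96 F [2.4 2.6 6.4]
d tool units [-0.48  0.01  3.61] roll units 0.01
```

>>> arm_command([
  {"tx": 0.12,"ty": 0,"tz": 0.02,"roll": 0},
  {"tx": 0.08,"ty": 0,"tz": 0,"roll": 0},
  {"tx": 0,"ty": 0,"tz": 0,"roll": 0},
])

```text
time: 30.9
tool_pos: [0.5666, 0.1786, 0.1283]
eef_rot: [0.156, 0.988, 0.001, 0.0]
wrist_force: [1.9, 3.0, 6.3]
width: 0.0159
gripper_force: 9.9
```

>>> arm_command([
  {"tx": 0.1,"ty": 0,"tz": 0.02,"roll": 0},
  {"tx": 0.1,"ty": 0,"tz": 0,"roll": 0},
  {"tx": 0,"ty": 0,"tz": 0,"roll": 0},
])

```text
time: 31.28
tool_pos: [0.561, 0.1804, 0.127]
eef_rot: [0.156, 0.988, 0.001, -0.001]
wrist_force: [0.6, 4.3, 5.0]
width: 0.0161
gripper_force: 9.2
```

```bash
python3 g.py .5833 .1737 .039 72
cat > red.py <<'E'
from m import *
import sys
s=camera("side");cv2.imwrite(f"pics/{sys.argv[1]}.png",s)
ax=np.array([.951,-.309,0]);ay=np.array([.309,.951,0]);pv=np.array([.5833,.1737,.058])
r=(260,100,335,200);u=up(s,r);h=cv2.cvtColor(u,cv2.COLOR_BGR2HSV).astype(int)
m=((h[...,0]<6)|(h[...,0]>174))&(h[...,1]>170)&(h[...,2]>110)
for c in biggest(m,r,3):
    o,v=ray("side",c); t=((pv-o)@ay)/(v@ay); P=o+v*t[:,None]-pv   # jig x-z plane through the pivot
    X=np.c_[P@ax,P[:,2]]; q,wh,a=cv2.minAreaRect((X*1000).astype(np.float32))
    print("red n",len(c),"px",c.mean(0).round(1),"centre jig xz mm",np.round(q),np.round(wh),"phi centre",round(float(np.arctan2(q[0],q[1])),3),"rect ang",round(a,1))
E
python3 red.py side7
```

```text
t 31.27 pos [0.561  0.1804 0.127 ] yang 72.06 tilt -1.0 w 0.0161 q7 0.95 F [0.6 4.3 5. ]
d tool units [-0.94  0.02  3.52] roll units 0.01
red n 131 px [332.1 121.9] centre jig xz mm [130. 248.] [16. 62.] phi centre 0.482 rect ang 3.9
red n 31 px [290.9 161.6] centre jig xz mm [-8. 56.] [ 9. 13.] phi centre -0.14 rect ang 0.6
```

The sleeve's visible lower part sits at about -0.14 rad, at the stop, with the pads just sliding past. Letting go and rising.

>>> arm_command([
  {"tx": 0,"ty": 0,"tz": 0,"roll": 0},
  {"tx": 0,"ty": 0,"tz": 0,"roll": 0},
  {"tx": 0,"ty": 0,"tz": 0,"roll": 0},
  {"tx": 0,"ty": 0,"tz": -0.7,"roll": 0},
  {"tx": 0,"ty": 0,"tz": -1,"roll": 0},
  {"tx": 0,"ty": 0,"tz": -1,"roll": 0},
  {"tx": 0,"ty": 0,"tz": -0.5,"roll": 0},
  {"tx": 0,"ty": 0,"tz": 0,"roll": 0},
  {"tx": 0,"ty": 0,"tz": 0,"roll": 0},
], grip=0.5)

```text
time: 32.45
tool_pos: [0.5612, 0.1786, 0.2057]
eef_rot: [0.157, 0.988, -0.001, -0.001]
wrist_force: [-0.0, 0.3, -0.3]
width: 0.0465
gripper_force: 0.0
```

```bash
python3 red.py side8;python3 g.py .5833 .1737 .039 72
python3 - <<'E'
import cv2,numpy as np
s=cv2.imread("pics/side8.png");cv2.imwrite("pics/crop8.png",cv2.resize(s[110:200,235:335],None,fx=6,fy=6,interpolation=cv2.INTER_CUBIC))
E
```

```text
red n 132 px [332.1 121.8] centre jig xz mm [130. 249.] [16. 64.] phi centre 0.482 rect ang 4.5
red n 110 px [289.9 156.7] centre jig xz mm [-11.  81.] [11. 63.] phi centre -0.138 rect ang 5.5
t 32.5 pos [0.5612 0.1787 0.2056] yang 71.99 tilt -1.0 w 0.0463 q7 0.94 F [ 0.5 -0.3 -0.2]
d tool units [-0.91  0.1   6.66] roll units -0.0
```

View pics/crop8.png

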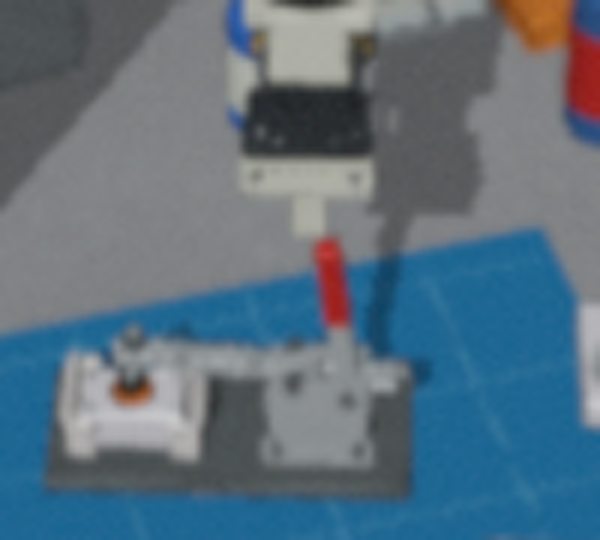

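The clamp is closed: the foot is on the cap at (132,375) and the handle leans past upright at (332,285). Dwelling untouched.

>>> arm_command([
  {"tx": 0,"ty": 0,"tz": 0,"roll": 0},
  {"tx": 0,"ty": 0,"tz": 0,"roll": 0},
  {"tx": 0,"ty": 0,"tz": 0,"roll": 0},
  {"tx": 0,"ty": 0,"tz": 0,"roll": 0},
  {"tx": 0,"ty": 0,"tz": 0,"roll": 0},
  {"tx": 0,"ty": 0,"tz": 0,"roll": 0},
  {"tx": 0,"ty": 0,"tz": 0,"roll": 0},
  {"tx": 0,"ty": 0,"tz": 0,"roll": 0},
  {"tx": 0,"ty": 0,"tz": 0,"roll": 0},
  {"tx": 0,"ty": 0,"tz": 0,"roll": 0},
  {"tx": 0,"ty": 0,"tz": 0,"roll": 0},
  {"tx": 0,"ty": 0,"tz": 0,"roll": 0},
])

```text
time: 34.0
tool_pos: [0.562, 0.179, 0.2069]
eef_rot: [0.156, 0.988, -0.0, -0.0]
wrist_force: [0.1, 0.3, 0.1]
width: 0.0465
gripper_force: 0.0
```

>>> arm_command([
  {"tx": 0,"ty": 0,"tz": 0,"roll": 0},
  {"tx": 0,"ty": 0,"tz": 0,"roll": 0},
  {"tx": 0,"ty": 0,"tz": 0,"roll": 0},
  {"tx": 0,"ty": 0,"tz": 0,"roll": 0},
  {"tx": 0,"ty": 0,"tz": 0,"roll": 0},
  {"tx": 0,"ty": 0,"tz": 0,"roll": 0},
  {"tx": -0.5,"ty": 0.04,"tz": 0,"roll": 0},
  {"tx": 0,"ty": 0,"tz": 1,"roll": 0},
  {"tx": 0,"ty": 0,"tz": 1,"roll": 0},
  {"tx": 0,"ty": 0,"tz": 0.8,"roll": 0},
  {"tx": 0,"ty": 0,"tz": 0.45,"roll": 0},
  {"tx": 0,"ty": 0,"tz": 0,"roll": 0},
], grip=0.5)

```text
time: 35.5
tool_pos: [0.5743, 0.1757, 0.125]
eef_rot: [0.157, 0.988, -0.0, -0.001]
wrist_force: [-0.4, 1.2, -0.1]
width: 0.0463
gripper_force: 0.0
```

>>> arm_command([
  {"tx": 0,"ty": 0,"tz": 0,"roll": 0},
  {"tx": 0,"ty": 0,"tz": 0,"roll": 0},
  {"tx": 0,"ty": 0,"tz": 0,"roll": 0},
  {"tx": 0,"ty": 0,"tz": 0,"roll": 0},
], grip=0.164)

```text
time: 36.0
tool_pos: [0.5743, 0.1761, 0.126]
eef_rot: [0.156, 0.988, 0.0, 0.0]
wrist_force: [0.7, 0.4, 0.6]
width: 0.0156
gripper_force: 0.6
```

```bash
python3 g.py .5833 .1737 .039 72
```

```text
t 36.0 pos [0.5743 0.1761 0.126 ] yang 71.99 tilt -1.0 w 0.0156 q7 0.96 F [0.7 0.4 0.6]
d tool units [-0.37  0.02  3.48] roll units -0.0
```

>>> arm_command([
  {"tx": 0,"ty": 0,"tz": 0,"roll": 0},
  {"tx": -0.35,"ty": 0,"tz": -0.02,"roll": 0},
  {"tx": -0.35,"ty": 0,"tz": 0.02,"roll": 0},
  {"tx": -0.35,"ty": 0,"tz": 0.05,"roll": 0},
  {"tx": -0.34,"ty": 0,"tz": 0.09,"roll": 0},
  {"tx": -0.33,"ty": 0,"tz": 0.12,"roll": 0},
  {"tx": 0,"ty": 0,"tz": 0,"roll": 0},
], grip=0.158)

```text
time: 36.88
tool_pos: [0.6156, 0.1626, 0.12]
eef_rot: [0.157, 0.988, 0.0, 0.0]
wrist_force: [-1.1, -0.1, 3.8]
width: 0.0162
gripper_force: 26.5
```

```bash
python3 g.py .5833 .1737 .039 72;python3 red.py side9
```

```text
t 36.88 pos [0.6156 0.1626 0.12  ] yang 71.96 tilt -1.0 w 0.0162 q7 1.0 F [-1.1 -0.1  3.8]
d tool units [1.37 0.02 3.24] roll units -0.01
red n 130 px [332.  121.8] centre jig xz mm [130. 248.] [17. 62.] phi centre 0.481 rect ang 3.9
red n 23 px [296.6 162.6] centre jig xz mm [13. 51.] [8. 8.] phi centre 0.246 rect ang 1.9
```

>>> arm_command([
  {"tx": -0.3,"ty": 0,"tz": 0.15,"roll": 0},
  {"tx": -0.29,"ty": 0,"tz": 0.18,"roll": 0},
  {"tx": -0.28,"ty": 0,"tz": 0.21,"roll": 0},
  {"tx": -0.25,"ty": 0,"tz": 0.24,"roll": 0},
  {"tx": -0.23,"ty": 0,"tz": 0.26,"roll": 0},
  {"tx": -0.2,"ty": 0,"tz": 0.28,"roll": 0},
  {"tx": 0,"ty": 0,"tz": 0,"roll": 0},
], grip=0.163)

```text
time: 37.8
tool_pos: [0.6589, 0.1485, 0.0895]
eef_rot: [0.157, 0.987, 0.001, 0.008]
wrist_force: [4.5, -2.2, 8.3]
width: 0.0159
gripper_force: 16.5
```

```bash
python3 g.py .5833 .1737 .039 72
```

```text
t 37.8 pos [0.6589 0.1485 0.0895] yang 71.88 tilt -0.99989 w 0.0159 q7 1.03 F [ 4.5 -2.2  8.3]
d tool units [3.22 0.01 1.97] roll units -0.02
```

>>> arm_command([
  {"tx": -0.12,"ty": 0,"tz": 0.32,"roll": 0},
  {"tx": -0.1,"ty": 0,"tz": 0.33,"roll": 0},
  {"tx": -0.06,"ty": 0,"tz": 0.34,"roll": 0},
  {"tx": -0.02,"ty": 0,"tz": 0.35,"roll": 0},
  {"tx": 0,"ty": 0,"tz": 0.15,"roll": 0},
  {"tx": 0,"ty": 0,"tz": 0,"roll": 0},
])

```text
time: 38.55
tool_pos: [0.6753, 0.1434, 0.0562]
eef_rot: [0.159, 0.987, 0.001, 0.018]
wrist_force: [16.1, -5.4, 9.9]
width: 0.016
gripper_force: 17.1
```

```bash
python3 g.py .5833 .1737 .039 72
```

```text
t 38.55 pos [0.6753 0.1434 0.0562] yang 71.77 tilt -0.99937 w 0.016 q7 1.04 F [16.1 -5.4  9.9]
d tool units [ 3.89 -0.01  0.55] roll units -0.05
```

>>> arm_command([
  {"tx": 0,"ty": 0,"tz": 0,"roll": 0},
  {"tx": 0,"ty": 0,"tz": 0,"roll": 0},
  {"tx": 0,"ty": 0,"tz": 0,"roll": 0},
  {"tx": 0,"ty": 0,"tz": -0.7,"roll": 0},
  {"tx": 0,"ty": 0,"tz": -1,"roll": 0},
  {"tx": 0,"ty": 0,"tz": -1,"roll": 0},
  {"tx": 0,"ty": 0,"tz": -1,"roll": 0},
  {"tx": 0,"ty": 0,"tz": -0.8,"roll": 0},
  {"tx": 0,"ty": 0,"tz": 0,"roll": 0},
  {"tx": 0,"ty": 0,"tz": 0,"roll": 0},
], grip=0.5)

```text
time: 39.8
tool_pos: [0.6585, 0.1485, 0.161]
eef_rot: [0.156, 0.988, -0.0, -0.001]
wrist_force: [-0.3, -0.2, 0.1]
width: 0.0463
gripper_force: 0.0
```

```bash
python3 g.py .5833 .1737 .039 72; python3 red.py side10
python3 - <<'E'
from m import *
ax=np.array([.951,-.309,0]);ay=np.array([.309,.951,0]);pv=np.array([.5833,.1737,.058])
def blob(f,r,mask):
    u=up(cv2.imread(f),r);return biggest(mask(cv2.cvtColor(u,cv2.COLOR_BGR2HSV).astype(int)),r)[0]
red=lambda h:((h[...,0]<6)|(h[...,0]>174))&(h[...,1]>170)&(h[...,2]>110)
for f in("side0","side10"):
    c=blob(f"pics/{f}.png",(290,150,330,190),red);q,wh,a=cv2.minAreaRect(c.astype(np.float32));print(f,"red",q,wh,a)
org=lambda h:(h[...,0]<22)&(h[...,1]>110)&(h[...,2]>110)
for f in("side5","side10"):
    c=blob(f"pics/{f}.png",(240,160,275,195),org);print(f,"cap px bbox",c.min(0),c.max(0))
E
```

```text
t 39.8 pos [0.6585 0.1485 0.161 ] yang 72.01 tilt -1.0 w 0.0463 q7 1.03 F [-0.3 -0.2  0.1]
d tool units [3.17 0.03 4.88] roll units 0.0
red n 107 px [300.7 158. ] centre jig xz mm [28. 76.] [64. 12.] phi centre 0.351 rect ang 69.8
side0 red (314.7264709472656, 170.5148468017578) (3.4328784942626953, 15.447952270507812) 84.2894058227539
side10 red (300.74920654296875, 157.8901824951172) (3.227552890777588, 13.305145263671875) 29.357751846313477
side5 cap px bbox [253.625 172.875] [259.375 176.375]
side10 cap px bbox [253.875 173.375] [259.375 176.375]
```

The handle sits at about 0.35 rad from upright because the pads slipped. Next I push it from the nest side with closed fingers: up and over first.

>>> arm_command([
  {"tx": 0,"ty": 0,"tz": -0.8,"roll": 0},
  {"tx": 0,"ty": 0,"tz": -0.8,"roll": 0},
  {"tx": 0.75,"ty": 0,"tz": 0,"roll": 0},
  {"tx": 0.75,"ty": 0,"tz": 0,"roll": 0},
  {"tx": 0.75,"ty": 0,"tz": 0,"roll": 0},
  {"tx": 0.75,"ty": 0,"tz": 0,"roll": 0},
  {"tx": 0,"ty": 0,"tz": 0,"roll": 0},
  {"tx": 0,"ty": 0,"tz": 0.8,"roll": 0},
  {"tx": 0,"ty": 0,"tz": 0.8,"roll": 0},
  {"tx": 0,"ty": 0,"tz": 0.8,"roll": 0},
  {"tx": 0,"ty": 0,"tz": 0,"roll": 0},
], grip=0)

```text
time: 41.22
tool_pos: [0.5872, 0.1706, 0.1392]
eef_rot: [0.157, 0.988, -0.001, -0.002]
wrist_force: [-0.3, -0.1, -0.6]
width: 0.0007
gripper_force: 0.0
```

```bash
python3 g.py .5833 .1737 .058 72; python3 red.py side11
```

```text
t 41.23 pos [0.5872 0.1706 0.1392] yang 71.94 tilt -0.99999 w 0.0007 q7 0.97 F [-0.3 -0.1 -0.6]
d tool units [0.18 0.08 3.25] roll units -0.01
red n 127 px [332.2 122. ] centre jig xz mm [130. 248.] [16. 61.] phi centre 0.483 rect ang 3.9
red n 61 px [299.1 160.9] centre jig xz mm [22. 61.] [31. 12.] phi centre 0.342 rect ang 71.6
```

>>> arm_command([
  {"tx": -0.4,"ty": 0.08,"tz": 0,"roll": 0},
  {"tx": -0.4,"ty": 0,"tz": 0.1,"roll": 0},
  {"tx": -0.38,"ty": 0,"tz": 0.17,"roll": 0},
  {"tx": -0.28,"ty": 0,"tz": 0.19,"roll": 0},
  {"tx": -0.28,"ty": 0,"tz": 0.2,"roll": 0},
  {"tx": 0,"ty": 0,"tz": 0,"roll": 0},
])

```text
time: 42.02
tool_pos: [0.6305, 0.1593, 0.1243]
eef_rot: [0.157, 0.988, -0.0, 0.0]
wrist_force: [-0.8, -0.0, 0.8]
width: 0.0007
gripper_force: 0.5
```

```bash
python3 g.py .5833 .1737 .058 72; python3 red.py side12
```

```text
t 42.02 pos [0.6305 0.1593 0.1243] yang 71.95 tilt -1.0 w 0.0007 q7 1.01 F [-0.8 -0.   0.8]
d tool units [ 1.98 -0.03  2.65] roll units -0.01
red n 121 px [332.3 122.4] centre jig xz mm [130. 246.] [15. 58.] phi centre 0.487 rect ang 3.9
red n 89 px [307.5 163.7] centre jig xz mm [52. 48.] [44. 17.] phi centre 0.826 rect ang 42.1
```

Handle now at about 0.85 rad from upright and following; continuing.

>>> arm_command([
  {"tx": -0.24,"ty": 0,"tz": 0.25,"roll": 0},
  {"tx": -0.24,"ty": 0,"tz": 0.25,"roll": 0},
  {"tx": -0.2,"ty": 0,"tz": 0.28,"roll": 0},
  {"tx": -0.18,"ty": 0,"tz": 0.3,"roll": 0},
  {"tx": -0.14,"ty": 0,"tz": 0.33,"roll": 0},
  {"tx": -0.12,"ty": 0,"tz": 0.33,"roll": 0},
  {"tx": 0,"ty": 0,"tz": 0.1,"roll": 0},
  {"tx": 0,"ty": 0,"tz": 0,"roll": 0},
])

```text
time: 43.08
tool_pos: [0.6567, 0.151, 0.0806]
eef_rot: [0.157, 0.988, -0.0, 0.0]
wrist_force: [-3.1, -2.2, 10.4]
width: 0.0003
gripper_force: 5.3
```

```bash
python3 g.py .5833 .1737 .058 72; python3 red.py side13
```

```text
t 43.08 pos [0.6567 0.151  0.0806] yang 71.98 tilt -1.0 w 0.0003 q7 1.03 F [-3.1 -2.2 10.4]
d tool units [ 3.07 -0.04  0.9 ] roll units -0.0
red n 129 px [314.2 171.3] centre jig xz mm [81.  8.] [56. 13.] phi centre 1.472 rect ang 2.0
red n 2 px [334.4 127.8] centre jig xz mm [140. 223.] [1. 0.] phi centre 0.56 rect ang 93.9
```

The handle is against its open stop (10 N). Rising clear.

>>> arm_command([
  {"tx": 0,"ty": 0,"tz": -0.5,"roll": 0},
  {"tx": 0,"ty": 0,"tz": -1,"roll": 0},
  {"tx": 0,"ty": 0,"tz": -1,"roll": 0},
  {"tx": 0,"ty": 0,"tz": -1,"roll": 0},
  {"tx": 0,"ty": 0,"tz": -1,"roll": 0},
  {"tx": 0,"ty": 0,"tz": 0,"roll": 0},
  {"tx": 0,"ty": 0,"tz": 0,"roll": 0},
  {"tx": 0,"ty": 0,"tz": 0,"roll": 0},
])

```text
time: 44.12
tool_pos: [0.6555, 0.1514, 0.1897]
eef_rot: [0.156, 0.988, -0.001, -0.001]
wrist_force: [-0.1, 0.6, 0.8]
width: 0.0004
gripper_force: 0.0
```

```bash
python3 red.py side14
python3 - <<'E'
from m import *
def blob(f,r,mask):
    u=up(cv2.imread(f),r);return biggest(mask(cv2.cvtColor(u,cv2.COLOR_BGR2HSV).astype(int)),r)[0]
red=lambda h:((h[...,0]<6)|(h[...,0]>174))&(h[...,1]>170)&(h[...,2]>110)
for f in("side0","side14"):
    c=blob(f"pics/{f}.png",(290,150,330,190),red);q,wh,a=cv2.minAreaRect(c.astype(np.float32));print(f,"red",q,wh,a)
org=lambda h:(h[...,0]<22)&(h[...,1]>110)&(h[...,2]>110)
for f in("side5","side14"):
    c=blob(f"pics/{f}.png",(240,160,275,195),org);print(f,"cap",c.min(0),c.max(0),c.mean(0))
a,b=cv2.imread("pics/side0.png"),cv2.imread("pics/side14.png")
d=cv2.absdiff(a,b).max(2)>60
n,_,st,ce=cv2.connectedComponentsWithStats(cv2.morphologyEx(d.astype(np.uint8),cv2.MORPH_OPEN,np.ones((2,2))))
for s,c in zip(st[1:],ce[1:]):
    if s[4]>15: print("changed",s.tolist())
s=get_state();print(s["time"],s["wrist_force"].round(1),s["tool_pos"])
E
```

```text
red n 139 px [314.7 170.5] centre jig xz mm [81. 13.] [58. 18.] phi centre 1.414 rect ang 8.8
red n 12 px [334.2 127.8] centre jig xz mm [139. 223.] [2. 6.] phi centre 0.557 rect ang 3.9
side0 red (314.7264709472656, 170.5148468017578) (3.4328784942626953, 15.447952270507812) 84.2894058227539
side14 red (314.737060546875, 170.46983337402344) (3.40486478805542, 15.446459770202637) 85.2363510131836
side5 cap [253.625 172.875] [259.375 176.375] [256.5078125  174.77734375]
side14 cap [253.625 173.375] [259.375 176.375] [256.64919355 175.25806452]
changed [97, 6, 57, 82, 2425]
changed [102, 9, 4, 6, 17]
changed [209, 31, 9, 2, 18]
changed [214, 37, 106, 70, 2511]
changed [193, 47, 12, 15, 105]
changed [145, 48, 17, 11, 74]
changed [144, 55, 11, 13, 87]
changed [185, 62, 31, 17, 256]
changed [137, 69, 21, 10, 145]
changed [307, 74, 26, 45, 444]
changed [149, 86, 5, 10, 40]
changed [158, 86, 53, 58, 1174]
changed [110, 117, 17, 4, 47]
changed [111, 120, 29, 56, 1306]
changed [307, 121, 21, 20, 254]
changed [142, 136, 37, 54, 1143]
changed [250, 172, 16, 14, 171]
changed [130, 180, 18, 13, 60]
changed [146, 204, 6, 13, 48]
changed [129, 208, 16, 11, 137]
changed [108, 211, 11, 23, 90]
changed [293, 255, 22, 12, 166]
44.175 [0.1 0.2 1.1] [0.65566466 0.15142522 0.18984999]
```

```bash
python3 -c "
from cell import *
print(sign_off())"
```

```text
the job is handed in; nothing more can be done
None
```

The job is handed in, but no verdict came back. The lens unit lies seated in the nest; the clamp held by itself for about 3 s. The camera shows the cap lower and the handle back at its open position. The first swing back slipped partway, so I finished it by pushing with closed fingers.

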